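# Spit three spacer rings off a sloping chute with a carrying rod

### The job

Take the carrying rod off its stand by the red handle and run it up through all three orange rings where they stand in the sloping chute. Lift the three rings off the chute together on the rod, well clear of it, then lay the loaded rod back in both forks of the stand just as it lay before, with all three rings hanging between the collar and the far fork, and let go. Leave the other things on the bench where they are.

Things in the scene. Friction and masses are not known exactly. Their poses are not given: they have to be found in the camera images.
- rod_mid (a point): carrying rod, 200 long, 150 g, at the start lying level in the stand's forks, out of which it lifts straight up. The point is the middle of its length, on its axis. Its x axis runs along the rod from the handle to the tip.
- rod: the same rod, same origin and axes. Along x from the origin (mm): red square handle 20 x 20 from -100 to -44 (middle -72, flat faces square to y and z); round neck, diameter 14, -44 to -22; collar, diameter 36, -22 to -16; round steel shaft, diameter 14, -16 to +88; blunt cone to the tip at +100.
- chute_mouth (a point): fixed sloping chute, blue sides, yellow stop. The point is on the common axis of the ring holes, 190 above the table, at the inner face of the stop, where the face of the lowest ring rests. x points level along the chute from its low end to its high end, z up; the hole axis runs from here upward along (cos 35 deg, 0, sin 35 deg).
- chute: the same chute, same axes, origin on the table below the mouth point. Square to the 35 degree slope: stop 6 thick (in front of the mouth point), its slot 48 wide and open at the top, from 26 below the hole axis; stop uprights reach 28 above the axis. Channel 84 wide, open above, floor 40 below the axis, 150 long, sides 18 above the axis. Base plate 170 x 110 x 8.
- ring1_mid (a point): orange nylon spacer ring, outside diameter 80, hole 42, 14 thick, 55 g, standing on edge in the chute, lowest of the three, against the stop. The point is the centre of its hole, half-way through its thickness. At the start its axes are in line with the chute's; the ring's own axis is the direction (cos 35 deg, 0, sin 35 deg) in these axes.
- ring2_mid (a point): orange nylon spacer ring, outside diameter 80, hole 42, 14 thick, 55 g, standing on edge in the chute, the middle one, touching the others. The point is the centre of its hole, half-way through its thickness. At the start its axes are in line with the chute's; the ring's own axis is the direction (cos 35 deg, 0, sin 35 deg) in these axes.
- ring3_mid (a point): orange nylon spacer ring, outside diameter 80, hole 42, 14 thick, 55 g, standing on edge in the chute, the highest of the three. The point is the centre of its hole, half-way through its thickness. At the start its axes are in line with the chute's; the ring's own axis is the direction (cos 35 deg, 0, sin 35 deg) in these axes.
- stand_seat (a point): the point, 110 above the table, where the middle of the rod lies when it rests in both forks of the fixed stand; x runs level along the rod's lie, from handle to tip. Rings on the rod hang down 54 below its axis and clear the stand's base plate.
- stand: the same stand, same axes, origin on the table below the seat point: green base plate 150 x 100 x 12, two upright steel forks, each an open V of 8 thick bars at 45 degrees, mouth 52 wide, reaching 14 above the seat point. Near fork at x = -33 (carries the neck, between handle and collar), far fork at x = +61 (carries the shaft near the tip).
- ring1: the ring of that number again; same origin and axes as its centre point
- ring2: the ring of that number again; same origin and axes as its centre point
- ring3: the ring of that number again; same origin and axes as its centre point
- gears: stack of four dark gear blanks, 90 across, 72 high; leave alone
- flat_disc: dark steel disc lying flat, 84 across, 12 high; leave alone
- carton: small cardboard carton 100 x 75 x 60; leave alone
- spray: upright spray can, 54 across, 150 high; leave alone
- spanner: spanner lying on the bench; leave alone
- marker_cup: black cup of markers, 72 across, 140 high in all; leave alone
- gears_low: stack of two bright gear blanks, 100 across, 36 high, behind; leave alone
Things that resemble listed ones, but are neither listed nor needed, are in the scene too. What is shaped like the rod but blue is not meant.

How it is judged:
On the way, in this order (a step that is already met when the one before it is completed fails the run):
1. the rod passes through all three rings while they are still in the chute (x of ring1_mid in the frame of rod_mid between -0.02 and 0.088 m and y of ring1_mid in the frame of rod_mid between -0.019 and 0.019 m and z of ring1_mid in the frame of rod_mid between -0.019 and 0.019 m and x of ring2_mid in the frame of rod_mid between -0.02 and 0.088 m and y of ring2_mid in the frame of rod_mid between -0.019 and 0.019 m and z of ring2_mid in the frame of rod_mid between -0.019 and 0.019 m and x of ring3_mid in the frame of rod_mid between -0.02 and 0.088 m and y of ring3_mid in the frame of rod_mid between -0.019 and 0.019 m and z of ring3_mid in the frame of rod_mid between -0.019 and 0.019 m and distance between each of ring1_mid, ring2_mid, ring3_mid and chute_mouth below 0.07 m and height (world z) of ring1_mid below 0.23 m), for 0.1 s.
2. all three rings are on the rod together, lifted clear of the chute (x of ring1_mid in the frame of rod_mid between -0.02 and 0.088 m and y of ring1_mid in the frame of rod_mid between -0.019 and 0.019 m and z of ring1_mid in the frame of rod_mid between -0.019 and 0.019 m and x of ring2_mid in the frame of rod_mid between -0.02 and 0.088 m and y of ring2_mid in the frame of rod_mid between -0.019 and 0.019 m and z of ring2_mid in the frame of rod_mid between -0.019 and 0.019 m and x of ring3_mid in the frame of rod_mid between -0.02 and 0.088 m and y of ring3_mid in the frame of rod_mid between -0.019 and 0.019 m and z of ring3_mid in the frame of rod_mid between -0.019 and 0.019 m and height (world z) of each of ring1_mid, ring2_mid, ring3_mid above 0.24 m and contact force between each of ring1, ring2, ring3, rod and chute below 0.05 N), for 0.2 s.
At the end, for the whole second after the job is handed in: The rod lies at rest in both forks as at the start (its middle within 9 mm along, 6 mm across and 6 mm in height of the seat point, within 0.08 rad of the stand's direction, handle at the same end), and all three rings hang on it, at rest, between the collar and the far fork (x of ring1_mid in the frame of rod_mid between -0.02 and 0.088 m and y of ring1_mid in the frame of rod_mid between -0.019 and 0.019 m and z of ring1_mid in the frame of rod_mid between -0.019 and 0.019 m and x of ring2_mid in the frame of rod_mid between -0.02 and 0.088 m and y of ring2_mid in the frame of rod_mid between -0.019 and 0.019 m and z of ring2_mid in the frame of rod_mid between -0.019 and 0.019 m and x of ring3_mid in the frame of rod_mid between -0.02 and 0.088 m and y of ring3_mid in the frame of rod_mid between -0.019 and 0.019 m and z of ring3_mid in the frame of rod_mid between -0.019 and 0.019 m and x of each of ring1_mid, ring2_mid, ring3_mid in the frame of rod_mid below 0.055 m and x of rod_mid in the frame of stand_seat between -0.009 and 0.009 m and y of rod_mid in the frame of stand_seat between -0.006 and 0.006 m and z of rod_mid in the frame of stand_seat between -0.006 and 0.006 m and angle between the x axis of rod_mid and the x axis of stand_seat, either way round below 0.08 rad and linear speed of rod below 0.03 m/s and linear speed of each of ring1, ring2, ring3 below 0.05 m/s); the robot touches nothing.
It fails at once if one of the other things on the bench is moved more than 30 mm (distance of any of gears, flat_disc, carton, spray, spanner, marker_cup, gears_low from where it was at the start of the episode above 0.03 m).
It fails at once if a ring falls to the bench (height (world z) of any of ring1_mid, ring2_mid, ring3_mid below 0.045 m).
It also fails if it takes over 56 s, if anything falls off the work surface, if the arm or the gripper's body presses on something with over 40 N, if the wrist force passes 120 N, or if a joint passes its speed limit or range.

### The arm

A 6-joint arm with a two-finger parallel gripper is mounted at the origin on the work surface. World frame = base frame: x ahead of the robot, y to its left, z up, the work surface at z = 0. Lengths are in m, angles in rad, forces in N, time in s.
With the tool pointing down it reaches from about 0.2 to 0.875 m from the base axis. Payload 3.4 kg.
Tool frame: the origin (TCP) lies at the very end of the fingers, on their centre line; the grasp point (between the pads) lies 19 mm behind it (arm.grip_depth is the distance from the TCP to the grasp point, in m); z points along the fingers, x is the direction in which the jaws open and shut, and the axes are right-handed (so a half turn about z gives the same grasp; the last joint's range is limited). The gripper opens to 94 mm and grips with 3 to 60 N. Pads are 16 mm wide; open, the fingers measure 119 mm over their backs; the gripper's body (75 mm by 177 mm) begins 78 mm behind the grasp point.
Start: joints at [1.137, 0.276, 1.505, -0, 1.361, -0.121], TCP at [0.177, 0.547, 0.205] pointing down, gripper open.
Joint ranges: [-2.89, 2.89], [-0.75, 2.08], [0.22, 2.7], [-1.18, 4.32], [0.11, 2.71], [-2.7, 2.7]. Speed limits (rad/s): [2.57, 2.57, 3.14, 3.14, 3.14, 3.14].

### API

Orientations are given as a 3x3 rotation matrix whose columns are the frame's x, y, z axes.
In Python, from rig import arm gives the robot as it stands. The module is installed in compiled form; this text tells all that it offers.
- The arm moves only by the tool move_arm, never from a script. Its argument "targets" is a list that holds one entry, the list of rows, each a list of 7 numbers: the shift along the tool's x, y, z in units of 30 mm (1.0 is 30 mm), then the turn, a rotation vector about the tool's x, y, z in rad, then the opening, from 0 (shut) to 1 (fully open). In form: [[[tx, ty, tz, rx, ry, rz, fingers], ...]]. A call has 1 to 10 rows; each row is the pose to reach, as a shift and turn from the pose commanded when the call began, along the tool's axes at that moment; what a row does not reach only later rows make up. A row lasts 1/8 s, in which the tool goes at most 62.5 mm and 10.7 degrees, less where a joint would pass 70% of its speed; a pose out of reach is approached as far as the arm can. A call with a gripper value outside its range is refused whole. The fingers move at their own pace and stop on an object; "newtons" is the grip in N (left out, the last holds). Time passes only in rows, so rows that repeat a pose let the fingers close. It gives the time, the measured TCP pose, the force and the opening at its end, in the units of the state.
- arm.read_state(): the state, without advancing time (a new reading comes with each control period).
- arm.capture(name): name is "scene" or "top" or "wrist"; returns the picture (400x640x3 uint8, red, green, blue); there is no depth.
- arm.calibration(name): a dict with "fx", "fy", "cx", "cy" (pixels), "rvec" (rotation vector, rad) and "tvec" (3), from world to camera coordinates, as OpenCV has them. Camera axes: x right, y down, z forward; pixel columns grow to the right and rows downward; lengths in m; the calibration is good to about 2 mm. The wrist camera is an equidistant fisheye: a pixel r from the principal point sees the ray r / f radians off the axis. A picture is of the moment at which its call begins: read the wrist's pose just before it. calibration takes no time and is no camera call; for the wrist camera it gives the pose at the moment of the call.
- arm.hand_in(): hands the job in, once; it reports no verdict.
The state is a dict: "t": time; "joint_positions": joint angles; "dq": joint speeds; "tau": joint torques, N m; "tool_pos": TCP position; "orientation": TCP orientation; "contact_force": force on the tool from outside, world axes, zero at the start; "torque": the same for the moment, N m; "width": finger opening in m.
Only numpy, scipy, OpenCV 4.12 (cv2) and the standard library are available. Lean on these libraries where they do the work, as an engineer would, in place of code of your own. Each camera call takes 0.05 s, during which the arm holds its last target.

## Working session

There is one attempt and no reset: what is moved stays moved. The work goes in short steps, Python scripts to look and compute and a tool call to move; the robot and the scene stay as the last step left them, time stands still between calls to the robot, and variables do not carry over. Pictures are saved under pics/ and viewed, and the job is handed in when it is done.

Besides the shell and the picture viewer there is one more tool, called after ">>>" in YAML: its name, and indented under it one key for each argument. move_arm: Moves the arm, as the interface text tells. Its arguments: {"type":"object","properties":{"targets":{"type":"array","items":{"type":"array","items":{"type":"array","items":{"type":"number"}}}},"newtons":{"type":"number"}},"required":["targets"]}

```bash
mkdir -p pics; python3 - <<'E'
from rig import arm
import cv2
print(arm.read_state())
for n in ("scene","top","wrist"):
    c=arm.calibration(n); print(n,c)
    cv2.imwrite(f"pics/{n}0.png",arm.capture(n)[:,:,::-1])
E
```

```text
{'t': 0.0, 'joint_positions': array([ 1.13699659e+00,  2.76565195e-01,  1.50609575e+00,  2.36693501e-05,
        1.36071619e+00, -1.21045576e-01]), 'dq': array([ 0.00086807, -0.00073806, -0.00073974, -0.00066902,  0.00082065,
       -0.00026231]), 'tau': array([-7.36513766e-05, -4.04601753e+01, -2.37231606e+01,  6.99777086e-02,
        3.42780200e-02, -1.04986414e-04]), 'tool_pos': array([0.17669921, 0.54658507, 0.20463665]), 'orientation': array([[ 3.07684387e-01,  9.51488163e-01, -7.71063009e-04],
       [ 9.51486831e-01, -3.07685260e-01, -1.60946872e-03],
       [-1.76863516e-03, -2.38447903e-04, -9.99998408e-01]]), 'contact_force': array([ 0.02244274,  0.05318757, -0.56868645]), 'torque': array([ 0.00903808,  0.01464916, -0.00560506]), 'width': 0.0939830346687654}
scene {'fx': 437.5295684588881, 'fy': 437.5295684588881, 'cx': 329.1473368829816, 'cy': 195.47054995809506, 'rvec': array([ 0.93226133,  2.34355447, -1.19485928]), 'tvec': array([ 0.41827012, -0.10363326,  1.7209297 ])}
top {'fx': 383.91770303218084, 'fy': 383.91770303218084, 'cx': 316.3287399129987, 'cy': 201.4725499634645, 'rvec': array([ 2.13494943, -2.1410141 ,  0.20611395]), 'tvec': array([0.00163198, 0.60762289, 1.12487712])}
wrist {'fx': 309.70691628693146, 'fy': 309.70691628693146, 'cx': 318.598185849382, 'cy': 197.6156962519937, 'rvec': array([-2.35417662, -1.71191559, -0.23283492]), 'tvec': array([-0.57399378, -0.02728339,  0.39209822])}
```

View pics/scene0.png

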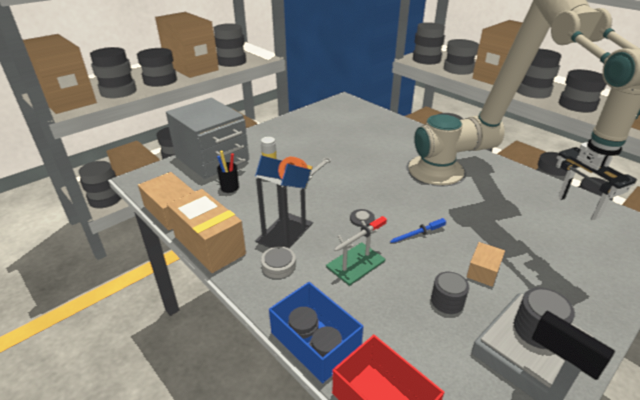

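View pics/top0.png

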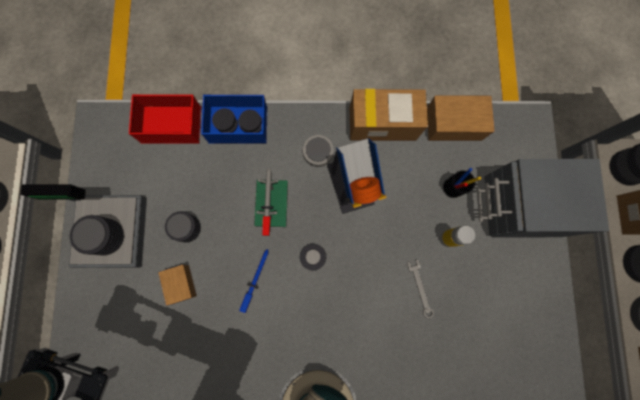

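View pics/wrist0.png

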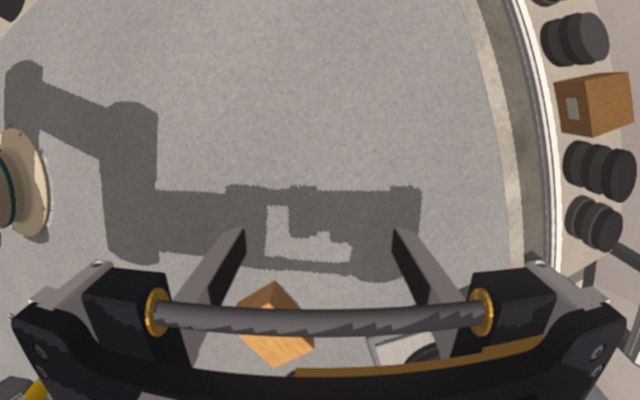

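The top view shows the stand with the red-handled rod at about (268,200), handle end at (266,225) facing the robot. The chute is at about (360,175), with the rings at (365,190) and the stop at its robot end. The scene view confirms that the blue rod at (418,231) is a decoy. Next I'll get coarse positions from the top view.

```bash
cat > h.py <<'E'
import numpy as np, cv2
from rig import arm
from scipy.spatial.transform import Rotation as R
def cam(n):
    c=arm.calibration(n); Rm=R.from_rotvec(c["rvec"]).as_matrix(); return c,Rm,-Rm.T@c["tvec"]
def rays(n,uv,C=None):
    c,Rm,o=C or cam(n); uv=np.atleast_2d(np.array(uv,float))
    x=(uv[:,0]-c["cx"])/c["fx"]; y=(uv[:,1]-c["cy"])/c["fy"]
    if n=="wrist":
        r=np.hypot(x,y)+1e-12; d=np.stack([np.sin(r)*x/r,np.sin(r)*y/r,np.cos(r)],1)
    else:
        d=np.stack([x,y,np.ones_like(x)],1); d/=np.linalg.norm(d,axis=1)[:,None]
    return o,d@Rm
def plane(n,uv,z,C=None):
    o,d=rays(n,uv,C); return o+d*((z-o[2])/d[:,2])[:,None]
def proj(n,P,C=None):
    c,Rm,o=C or cam(n); p=(np.atleast_2d(P)-o)@Rm.T
    if n=="wrist":
        rr=np.hypot(p[:,0],p[:,1]); th=np.arctan2(rr,p[:,2]); s=th/(rr+1e-12)
        return np.stack([c["fx"]*p[:,0]*s+c["cx"],c["fy"]*p[:,1]*s+c["cy"]],1)
    return np.stack([c["fx"]*p[:,0]/p[:,2]+c["cx"],c["fy"]*p[:,1]/p[:,2]+c["cy"]],1)
def tri(obs):
    A=0;b=0
    for o,d in obs:
        d=d.reshape(3); M=np.eye(3)-np.outer(d,d); A=A+M; b=b+M@o
    p=np.linalg.solve(A,b); return p,[np.linalg.norm((np.eye(3)-np.outer(d.reshape(3),d.reshape(3)))@(p-o)) for o,d in obs]
def mask(img,lo,hi):
    h=cv2.cvtColor(img,cv2.COLOR_RGB2HSV); return cv2.inRange(h,np.array(lo),np.array(hi))
def save(name,img): cv2.imwrite("pics/"+name+".png",img[:,:,::-1])
def togo(pos,rot):
    "move from present measured pose to (pos,rot) in move units"
    s=arm.read_state(); Rt=s["orientation"]
    return np.round(np.r_[Rt.T@(np.array(pos)-s["tool_pos"])/0.03, R.from_matrix(Rt.T@rot).as_rotvec()],3)
E
python3 - <<'E'
from h import *
I=cv2.imread("pics/top0.png")[:,:,::-1]
m=mask(I,(0,150,80),(6,255,255))|mask(I,(174,150,80),(180,255,255))
n,l,st,c=cv2.connectedComponentsWithStats(m)
for i in range(1,n):
    if st[i,4]>15: print("red",st[i],c[i],plane("top",c[i],0.12))
ys,xs=np.where(m[205:240,255:280]>0)
print("green corners",plane("top",[[257,180],[289,180],[288,227],[254,227]],0.012))
print("tip/handle",plane("top",[[268,171],[266,235]],0.11))
m=mask(I,(5,170,90),(14,255,255)); n,l,st,c=cv2.connectedComponentsWithStats(m)
for i in range(1,n):
    if st[i,4]>15: print("or",st[i],c[i],plane("top",c[i],0.24))
m=mask(I,(20,120,90),(32,255,255)); n,l,st,c=cv2.connectedComponentsWithStats(m)
for i in range(1,n):
    if st[i,4]>3: print("ye",st[i],c[i],plane("top",c[i],0.21))
print(cv2.imwrite("pics/crop0.png",cv2.resize(cv2.imread("pics/top0.png")[120:260,220:420],(800,560),interpolation=2)))
E
```

```text
red [ 129   94   70   49 2743] [164.77615749 118.28909953] [[0.84860365 0.45253812 0.12      ]]
red [262 216   9  20 143] [265.88111888 225.26573427] [[0.52706574 0.14541751 0.12      ]]
green corners [[0.68493216 0.18877491 0.012     ]
 [0.68490195 0.08647035 0.012     ]
 [0.53370422 0.08839194 0.012     ]
 [0.53396704 0.19475722 0.012     ]]
tip/handle [[0.68917046 0.14328281 0.11      ]
 [0.50016116 0.14569975 0.11      ]]
or [351 178  31  26 646] [365.58359133 190.1749226 ] [[ 0.60424556 -0.12462756  0.24      ]]
ye [ 107    0   23   99 1475] [118.00745763  49.67864407] [[1.01619785 0.56127801 0.21      ]]
ye [ 494    0   24  101 1452] [505.51101928  50.16942149] [[ 1.02158061 -0.54393152  0.21      ]]
ye [365  88  12  40 427] [370.21311475 107.39344262] [[ 0.84543238 -0.14829398  0.21      ]]
ye [477 176   5   4  17] [478.88235294 177.58823529] [[ 0.64495028 -0.43709454  0.21      ]]
ye [381 196   4   3   8] [382.5  196.75] [[ 0.59251389 -0.1738701   0.21      ]]
ye [354 204   6   3  11] [355.90909091 205.09090909] [[ 0.57006161 -0.10229183  0.21      ]]
True
```

View pics/crop0.png

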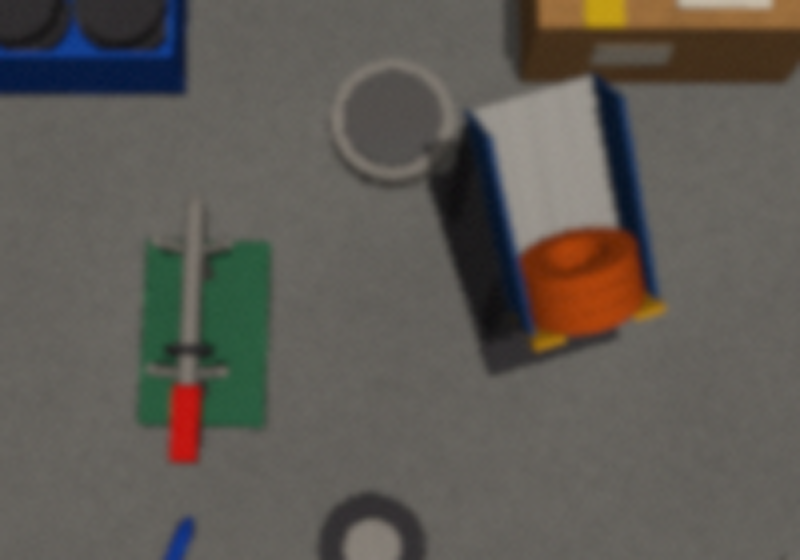

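```bash
python3 - <<'E'
from h import *
s=arm.read_state();c,Rm,o=cam("wrist");T=s["orientation"]
print("cam in tool",T.T@(o-s["tool_pos"]),"\n",T.T@Rm.T)
a=-0.03
Rt=np.c_[[-np.sin(a),np.cos(a),0],[np.cos(a),np.sin(a),0],[0,0,-1]]
print(togo([0.50,0.145,0.30],Rt))
E
```

```text
cam in tool [-5.48871663e-05 -7.89220611e-02 -1.79183390e-01] 
 [[ 9.99999676e-01 -6.61596937e-04 -4.59482400e-04]
 [ 7.60982873e-04  9.62965175e-01  2.69624726e-01]
 [ 2.64082657e-04 -2.69624988e-01  9.62965366e-01]]
[-9.4300e+00  1.4371e+01 -3.1620e+00 -0.0000e+00  1.0000e-03 -2.8300e-01]
```

>>> move_arm:
  targets:
    - [[-9.43,14.37,-3.16,0,0,-0.283,1],[-9.43,14.37,-3.16,0,0,-0.283,1],[-9.43,14.37,-3.16,0,0,-0.283,1],[-9.43,14.37,-3.16,0,0,-0.283,1],[-9.43,14.37,-3.16,0,0,-0.283,1],[-9.43,14.37,-3.16,0,0,-0.283,1],[-9.43,14.37,-3.16,0,0,-0.283,1],[-9.43,14.37,-3.16,0,0,-0.283,1],[-9.43,14.37,-3.16,0,0,-0.283,1],[-9.43,14.37,-3.16,0,0,-0.283,1]]

```text
t: 1.4
tool_pos: [0.5012, 0.1438, 0.2999]
orientation: [[0.033, 0.999, -0.0], [0.999, -0.033, -0.0], [-0.0, -0.0, -1.0]]
contact_force: [0.3, 0.8, -0.8]
width: 0.0941
```

```bash
python3 - <<'E'
from h import *
s=arm.read_state();print(s["t"],s["tool_pos"],s["dq"])
C=cam("wrist");np.save("w1.npy",np.r_[[C[0][k] for k in("fx","fy","cx","cy")],C[0]["rvec"],C[0]["tvec"]])
save("w1",arm.capture("wrist"))
E
```

```text
1.4 [0.50118116 0.14379645 0.29994376] [ 0.04679717 -0.01466455  0.03094482  0.02629482  0.01196709  0.01155245]
```

View pics/w1.png

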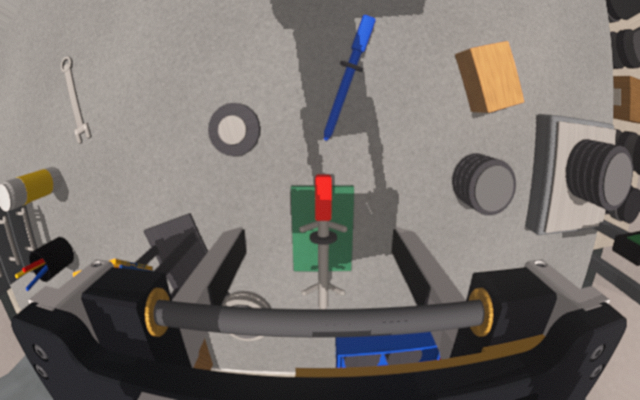

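```bash
python3 - <<'E'
from h import *
w=np.load("w1.npy");c=dict(zip(("fx","fy","cx","cy"),w[:4]));Rm=R.from_rotvec(w[4:7]).as_matrix();C=(c,Rm,-Rm.T@w[7:])
print("cam",C[2])
I=cv2.imread("pics/w1.png")[:,:,::-1]
m=mask(I,(0,150,60),(6,255,255))|mask(I,(174,150,60),(180,255,255)); m[:,:300]=0;m[:,350:]=0;m[:150]=0;m[235:]=0
for r in range(172,224,3):
    xs=np.where(m[r])[0]
    if len(xs): print(r,xs.min(),xs.max(),I[r,xs].mean(0).round(), plane("wrist",[[xs.min()-.5,r],[xs.max()+.5,r]],0.12,C).round(4)[:,:2].ravel())
# top shaft pixel rows in wrist: centre line of shaft rows 245..285 at z=.11
cv2.imwrite("pics/w1c.png",cv2.resize(I[165:305,270:380,::-1],None,fx=4,fy=4,interpolation=2))
print(plane("wrist",[[303-10,186],[353,186],[352,271],[293,271]],0.012,C).round(4))
T=cv2.imread("pics/top0.png")[:,:,::-1]
m=mask(T,(0,150,60),(6,255,255))|mask(T,(174,150,60),(180,255,255))
for r in range(214,240,2):
    xs=np.where(m[r,255:280])[0]+255
    if len(xs): print(r,xs.min(),xs.max(),plane("top",[[xs.min()-.5,r],[xs.max()+.5,r]],0.12).round(4)[:,:2].ravel())
E
```

```text
cam [0.42231451 0.14630141 0.47916545]
175 317 329 [143.  43.  40.] [0.4949 0.1415 0.4954 0.1568]
178 315 330 [234.  45.  40.] [0.4985 0.139  0.4991 0.1579]
181 315 331 [236.  48.  41.] [0.5021 0.1388 0.5028 0.159 ]
184 315 331 [233.  46.  41.] [0.5058 0.1387 0.5064 0.1589]
187 315 331 [228.  47.  40.] [0.5094 0.1386 0.5101 0.1588]
190 315 331 [228.  47.  39.] [0.5131 0.1384 0.5138 0.1588]
193 315 331 [227.  46.  39.] [0.5168 0.1383 0.5175 0.1587]
196 315 331 [217.  45.  39.] [0.5206 0.1381 0.5213 0.1586]
199 315 331 [203.  42.  36.] [0.5243 0.138  0.525  0.1585]
202 315 330 [168.  37.  32.] [0.5281 0.1379 0.5287 0.1572]
205 315 331 [165.  38.  34.] [0.5319 0.1377 0.5326 0.1583]
208 315 331 [164.  37.  32.] [0.5357 0.1376 0.5364 0.1583]
211 315 331 [164.  38.  33.] [0.5395 0.1374 0.5402 0.1582]
214 315 330 [167.  36.  31.] [0.5434 0.1373 0.5441 0.1569]
217 315 330 [167.  36.  31.] [0.5473 0.1371 0.5479 0.1568]
220 317 328 [145.  57.  52.] [0.5513 0.1395 0.5518 0.1542]
[[0.5328 0.1029 0.012 ]
 [0.536  0.1962 0.012 ]
 [0.6858 0.195  0.012 ]
 [0.6821 0.0937 0.012 ]]
216 264 269 [0.5538 0.1527 0.5537 0.1356]
218 263 270 [0.548  0.1555 0.5479 0.1326]
220 263 269 [0.5422 0.1553 0.5422 0.1354]
222 263 269 [0.5365 0.1552 0.5364 0.1353]
224 263 269 [0.5307 0.1551 0.5307 0.1352]
226 262 269 [0.525  0.1578 0.5249 0.1351]
228 263 269 [0.5193 0.1549 0.5192 0.135 ]
230 262 269 [0.5136 0.1576 0.5135 0.1349]
232 262 269 [0.5079 0.1575 0.5078 0.1348]
234 263 268 [0.5022 0.1545 0.5021 0.1375]
```

View pics/w1c.png

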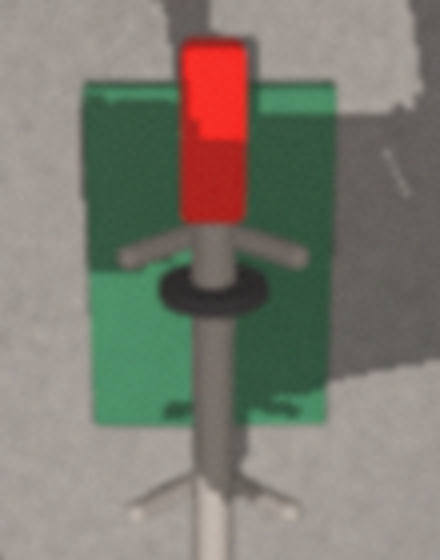

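Wrist view: the handle spans rows 175–219 and columns 315–331, which gives x from 0.4945 to 0.5505. That length of 56 mm matches the given size. The axis y is about 0.148 and the heading about -0.037 rad; the top view agrees to within about 3 mm. Now I'll look at the chute from above.

```bash
python3 - <<'E'
from h import *
a=0.30
Rt=np.c_[[-np.sin(a),np.cos(a),0],[np.cos(a),np.sin(a),0],[0,0,-1]]
print(togo([0.60,-0.125,0.36],Rt))
E
```

```text
[-8.888e+00  3.613e+00 -2.017e+00 -1.000e-03 -1.000e-03 -3.320e-01]
```

>>> move_arm:
  targets:
    - [[-8.9,3.6,-2.0,0,0,-0.332,1],[-8.9,3.6,-2.0,0,0,-0.332,1],[-8.9,3.6,-2.0,0,0,-0.332,1],[-8.9,3.6,-2.0,0,0,-0.332,1],[-8.9,3.6,-2.0,0,0,-0.332,1],[-8.9,3.6,-2.0,0,0,-0.332,1],[-8.9,3.6,-2.0,0,0,-0.332,1],[-8.9,3.6,-2.0,0,0,-0.332,1]]

```text
t: 2.45
tool_pos: [0.5994, -0.1226, 0.3603]
orientation: [[-0.3, 0.954, -0.0], [0.954, 0.3, 0.001], [0.001, -0.0, -1.0]]
contact_force: [0.5, 0.2, 0.2]
width: 0.0944
```

```bash
cat >> h.py <<'E'
def wshot(name):
    C=cam("wrist");np.save(name+".npy",np.r_[[C[0][k] for k in("fx","fy","cx","cy")],C[0]["rvec"],C[0]["tvec"]])
    I=arm.capture("wrist"); save(name,I); return I
def wload(name):
    w=np.load(name+".npy");c=dict(zip(("fx","fy","cx","cy"),w[:4]));Rm=R.from_rotvec(w[4:7]).as_matrix()
    return cv2.imread("pics/"+name+".png")[:,:,::-1],(c,Rm,-Rm.T@w[7:])
E
python3 - <<'E'
from h import *
s=arm.read_state();print(s["t"],s["tool_pos"],abs(s["dq"]).max())
I=wshot("w2"); cv2.imwrite("pics/w2c.png",cv2.resize(I[80:280,220:400,::-1],None,fx=3,fy=3,interpolation=2))
E
```

```text
2.45 [ 0.59943468 -0.12257647  0.36028998] 0.004335914459439865
```

View pics/w2.png

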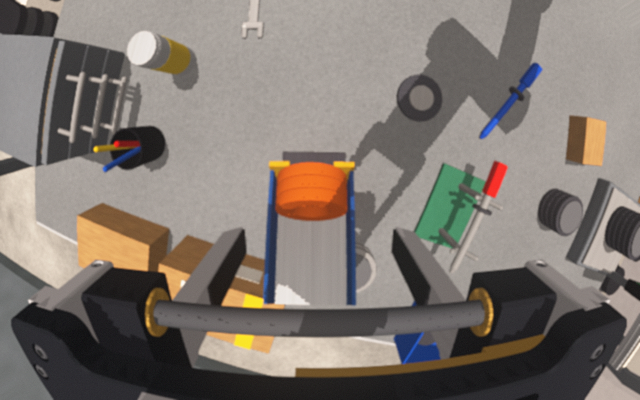

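View pics/w2c.png

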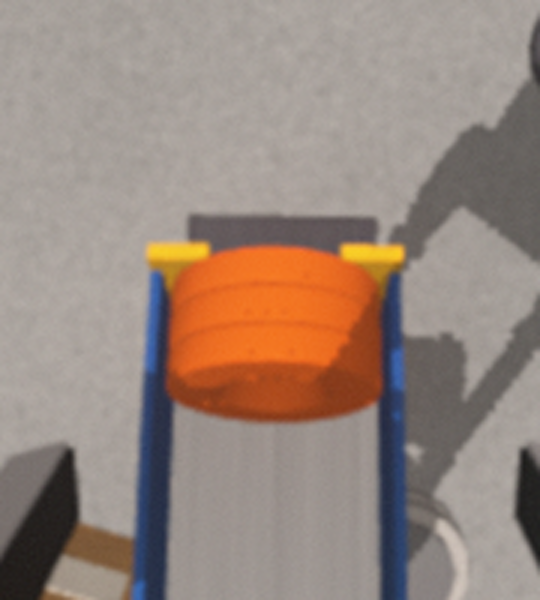

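Wrist view: the chute is seen from above, with the stop's yellow top running between (269,161) and (355,161). The slot edges are near columns 290 and 333, and the blue sides run down to row ~300. I'll compute the mouth pose from this.

```bash
python3 - <<'E'
from h import *
I,C=wload("w2")
print("cam",C[2])
m=mask(I,(20,130,90),(32,255,255)); m[:150]=0;m[190:]=0;m[:,:255]=0;m[:,370:]=0
n,l,st,c=cv2.connectedComponentsWithStats(m)
for i in range(1,n):
    if st[i,4]>10: print(st[i],c[i])
for r in range(158,176): print(r,[ (g.min(),g.max()) for g in np.split(np.where(m[r])[0],np.where(np.diff(np.where(m[r])[0])>5)[0]+1) if len(g)])
s,co=np.sin(np.radians(35)),np.cos(np.radians(35))
# blue side edges by rows
b=mask(I,(100,120,30),(125,255,255))
for r in range(175,300,12):
    xs=np.where(b[r,240:390])[0]+240
    g=np.split(xs,np.where(np.diff(xs)>5)[0]+1); print(r,[(q.min(),q.max()) for q in g if len(q)])
E
```

```text
cam [ 0.52422727 -0.14662919  0.53947811]
[269 161  20  11 117] [277.81196581 164.11111111]
[334 162  20   7 108] [343.87037037 164.31481481]
158 []
159 []
160 []
161 [(np.int64(271), np.int64(282))]
162 [(np.int64(270), np.int64(288)), (np.int64(334), np.int64(352))]
163 [(np.int64(269), np.int64(288)), (np.int64(334), np.int64(353))]
164 [(np.int64(269), np.int64(288)), (np.int64(334), np.int64(353))]
165 [(np.int64(269), np.int64(287)), (np.int64(335), np.int64(353))]
166 [(np.int64(270), np.int64(283)), (np.int64(336), np.int64(353))]
167 [(np.int64(271), np.int64(281)), (np.int64(340), np.int64(350))]
168 [(np.int64(277), np.int64(277)), (np.int64(349), np.int64(349))]
169 [(np.int64(276), np.int64(277)), (np.int64(347), np.int64(347))]
170 [(np.int64(276), np.int64(277)), (np.int64(347), np.int64(347))]
171 [(np.int64(276), np.int64(276)), (np.int64(346), np.int64(346))]
172 []
173 []
174 []
175 []
175 [(np.int64(271), np.int64(273)), (np.int64(351), np.int64(351))]
187 [(np.int64(270), np.int64(273)), (np.int64(350), np.int64(352))]
199 [(np.int64(269), np.int64(272)), (np.int64(349), np.int64(353))]
211 [(np.int64(269), np.int64(270)), (np.int64(350), np.int64(353))]
223 [(np.int64(268), np.int64(270)), (np.int64(351), np.int64(353))]
235 [(np.int64(267), np.int64(269)), (np.int64(351), np.int64(353))]
247 [(np.int64(267), np.int64(269)), (np.int64(351), np.int64(354))]
259 [(np.int64(266), np.int64(269)), (np.int64(350), np.int64(354))]
271 [(np.int64(266), np.int64(272)), (np.int64(349), np.int64(354))]
283 [(np.int64(264), np.int64(268)), (np.int64(349), np.int64(354))]
295 [(np.int64(264), np.int64(268)), (np.int64(348), np.int64(354))]
```

```bash
python3 - <<'E'
from h import *
I,C=wload("w2")
s,co=np.sin(np.radians(35)),np.cos(np.radians(35))
P=plane("wrist",[[268.5,164],[288.5,163.7],[333.7,164.3],[353.6,164.5]],0.2112,C); print(P.round(4),np.linalg.norm(P[1]-P[2]),np.linalg.norm(P[0]-P[3]))
ctr=(P[0]+P[3]+P[1]+P[2])/4
a=0.30
for k in range(4):
    ax=np.array([np.cos(a),np.sin(a),0]); u=co*ax+[0,0,s]; n=-s*ax+[0,0,co]
    M=ctr+0.0185*ax; M[2]=.19
    rows=np.array([187,199,211,223,235,247,259,283,295]);L=np.array([270,269,269,268,267,267,266,264,264])-.5;Rr=np.array([352,353,353,353,353,354,354,354,354])+.5
    def pl(uv):
        o,d=rays("wrist",uv,C); t=((M+.018*n-o)@n)/(d@n); return o+d*t[:,None]
    A=pl(np.c_[L,rows]);B=pl(np.c_[Rr,rows]); c=(A+B)/2
    p=np.polyfit(c[:,0],c[:,1],1); a=np.arctan(p[0])
    print(a,np.arctan2(-(P[3]-P[0])[0],(P[3]-P[0])[1]),np.linalg.norm(A-B,axis=1).round(4),"M",M.round(4), "lateral of sideline at M",(np.polyval(p,M[0])-M[1])*np.cos(a))
# top camera cross-check
print(proj("top",[M,M+.028*n+.036*np.cross(n,u),M+.028*n-.036*np.cross(n,u)]).round(1))
print(proj("scene",[M+.028*n+.036*np.cross(n,u),M+.028*n-.036*np.cross(n,u),M+.112*u+.04*n]).round(1), "top yellow at 382.5,196.75 / 355.9,205.1")
E
```

```text
[[ 0.5919 -0.1814  0.2112]
 [ 0.5853 -0.1607  0.2112]
 [ 0.5715 -0.1141  0.2112]
 [ 0.5651 -0.0936  0.2112]] 0.04858114556258905 0.09188354160441253
0.2859947112330332 0.2958077334262556 [0.0898 0.0907 0.0895 0.0895 0.0896 0.0898 0.0901 0.0908 0.0903] M [ 0.5961 -0.132   0.19  ] lateral of sideline at M 0.00034112357803101827
0.2860034449551634 0.2958077334262556 [0.0898 0.0907 0.0895 0.0895 0.0896 0.0898 0.09   0.0908 0.0903] M [ 0.5962 -0.1322  0.19  ] lateral of sideline at M 0.0006521951441198542
0.2860034402193787 0.2958077334262556 [0.0898 0.0907 0.0895 0.0895 0.0896 0.0898 0.09   0.0908 0.0903] M [ 0.5962 -0.1322  0.19  ] lateral of sideline at M 0.0006520011765793647
0.2860034402219468 0.2958077334262556 [0.0898 0.0907 0.0895 0.0895 0.0896 0.0898 0.09   0.0908 0.0903] M [ 0.5962 -0.1322  0.19  ] lateral of sideline at M 0.0006520012817566083
[[365.8 196.8]
 [356.  204.7]
 [381.8 197.1]]
[[308.7 164.7]
 [289.  158.4]
 [281.6 152.5]] top yellow at 382.5,196.75 / 355.9,205.1
```

The two views agree on the chute. The mouth is at about (0.596, -0.132, 0.190) with heading 0.29 rad, the slot measures 48.6 mm, and the top-view check is within 1 px. Next, the grasp, at rod x = -64.

```bash
python3 - <<'E'
from h import *
a=-0.037
Rt=np.c_[[-np.sin(a),np.cos(a),0],[np.cos(a),np.sin(a),0],[0,0,-1]]
print(togo([0.5305,0.1479,0.25],Rt))
E
```

```text
[ 9.296e+00  5.110e-01  3.687e+00 -0.000e+00 -1.000e-03  3.420e-01]
```

>>> move_arm:
  targets:
    - [[9.3,0.51,3.69,0,0,0.342,1],[9.3,0.51,3.69,0,0,0.342,1],[9.3,0.51,3.69,0,0,0.342,1],[9.3,0.51,3.69,0,0,0.342,1],[9.3,0.51,3.69,0,0,0.342,1],[9.3,0.51,3.69,0,0,0.342,1],[9.3,0.51,3.69,0,0,0.342,1],[9.3,0.51,3.69,0,0,0.342,1]]

```text
t: 3.5
tool_pos: [0.5323, 0.1453, 0.2503]
orientation: [[0.041, 0.999, 0.002], [0.999, -0.041, -0.0], [-0.0, 0.002, -1.0]]
contact_force: [0.4, 0.6, 0.1]
width: 0.0939
```

```bash
python3 - <<'E'
from h import *
s=arm.read_state();print(s["t"],s["tool_pos"],abs(s["dq"]).max())
a=-0.037
Rt=np.c_[[-np.sin(a),np.cos(a),0],[np.cos(a),np.sin(a),0],[0,0,-1]]
print(togo([0.5305,0.1479,0.091],Rt))
I=wshot("w3");cv2.imwrite("pics/w3c.png",cv2.resize(I[100:300,220:420,::-1],None,fx=3,fy=3,interpolation=2))
E
```

```text
3.5 [0.53225464 0.14533757 0.25033644] 0.009634888984462032
[ 8.300e-02 -7.100e-02  5.311e+00  2.000e-03  0.000e+00 -4.000e-03]
```

View pics/w3c.png

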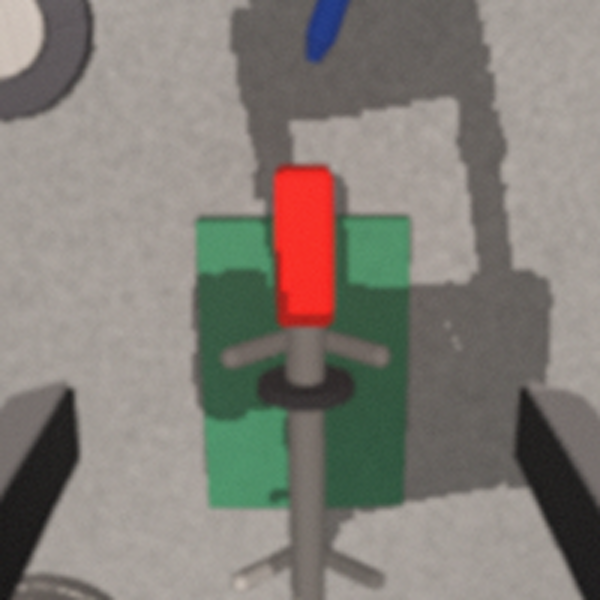

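```bash
python3 - <<'E'
from h import *
s=arm.read_state();print(s["t"],s["tool_pos"],abs(s["dq"]).max())
I,C=wload("w3")
m=mask(I,(0,150,60),(6,255,255))|mask(I,(174,150,60),(180,255,255)); m[:,:300]=0;m[:,350:]=0;m[:140]=0;m[225:]=0
for r in range(153,212,4):
    xs=np.where(m[r])[0]
    if len(xs): p=plane("wrist",[[xs.min()-.5,r],[xs.max()+.5,r]],0.12,C); print(r,xs.min(),xs.max(),p.round(4)[:,:2].ravel(),p.mean(0).round(4)[:2],I[r,323])
# shaft/tip: scan rows 240-290 for shaft edges not needed
a=-0.037
Rt=np.c_[[-np.sin(a),np.cos(a),0],[np.cos(a),np.sin(a),0],[0,0,-1]]
print(togo([0.5305,0.1479,0.091],Rt))
E
```

```text
3.55 [0.53230188 0.14517496 0.25026515] 0.004199958980137933
157 312 329 [0.4975 0.1395 0.4982 0.1577] [0.4978 0.1486] [232  41  34]
161 311 330 [0.5015 0.1384 0.5023 0.1585] [0.5019 0.1484] [249  51  44]
165 311 330 [0.5056 0.1382 0.5064 0.1584] [0.506  0.1483] [248  44  36]
169 311 330 [0.5097 0.138  0.5106 0.1582] [0.5101 0.1481] [248  48  40]
173 311 331 [0.5139 0.1378 0.5147 0.1591] [0.5143 0.1484] [248  47  38]
177 311 331 [0.518  0.1376 0.5189 0.159 ] [0.5185 0.1483] [248  48  40]
181 311 331 [0.5222 0.1374 0.5231 0.1589] [0.5226 0.1481] [248  49  40]
185 312 331 [0.5264 0.1382 0.5273 0.1587] [0.5269 0.1485] [248  49  40]
189 312 331 [0.5307 0.138  0.5315 0.1586] [0.5311 0.1483] [248  48  40]
193 312 331 [0.5349 0.1378 0.5358 0.1585] [0.5354 0.1481] [247  43  38]
197 312 331 [0.5392 0.1376 0.5401 0.1583] [0.5397 0.148 ] [248  47  39]
201 312 331 [0.5436 0.1374 0.5444 0.1582] [0.544  0.1478] [247  45  38]
205 312 330 [0.5479 0.1372 0.5487 0.157 ] [0.5483 0.1471] [187  35  30]
[ 8.800e-02 -7.200e-02  5.309e+00  1.000e-03 -0.000e+00 -4.000e-03]
```

>>> move_arm:
  targets:
    - [[0.09,-0.07,1.8,0,0,-0.013,1],[0.09,-0.07,3.5,0,0,-0.013,1],[0.09,-0.07,4.6,0,0,-0.013,1],[0.09,-0.07,5.31,0,0,-0.013,1],[0.09,-0.07,5.31,0,0,-0.013,1],[0.09,-0.07,5.31,0,0,-0.013,1],[0.09,-0.07,5.31,0,0,-0.013,1]]

```text
t: 4.42
tool_pos: [0.5308, 0.1488, 0.0917]
orientation: [[0.027, 1.0, 0.003], [1.0, -0.027, 0.0], [0.001, 0.003, -1.0]]
contact_force: [0.1, -0.3, 0.1]
width: 0.0943
```

```bash
python3 - <<'E'
from h import *
s=arm.read_state();print(s["t"],s["tool_pos"],s["contact_force"],np.arctan2(s["orientation"][1,1],s["orientation"][0,1]))
I=wshot("w4")
save("s4",arm.capture("scene")[150:300,250:500])
E
```

```text
4.425 [0.53084027 0.14879113 0.09167169] [ 0.12620278 -0.2944082   0.1035762 ] -0.027216454461503236
```

View pics/w4.png

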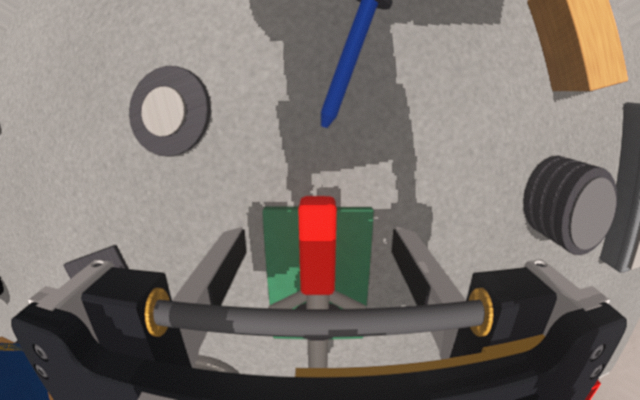

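The wrist view shows the handle at columns 299–335, centred between the fingers (245/393). Closing.

>>> move_arm:
  targets:
    - [[0,0,0,0,0,0,0],[0,0,0,0,0,0,0],[0,0,0,0,0,0,0],[0,0,0,0,0,0,0],[0,0,0,0,0,0,0],[0,0,0,0,0,0,0],[0,0,0,0,0,0,0],[0,0,0,0,0,0,0]]
  newtons: 55

```text
t: 5.52
tool_pos: [0.5296, 0.1483, 0.0902]
orientation: [[0.026, 1.0, -0.0], [1.0, -0.026, -0.001], [-0.001, -0.0, -1.0]]
contact_force: [-0.8, -1.0, -0.5]
width: 0.0196
```

```bash
python3 - <<'E'
from h import *
s=arm.read_state();print(s["t"],s["tool_pos"],s["contact_force"],s["torque"],s["width"],np.arctan2(s["orientation"][1,1],s["orientation"][0,1]))
np.savez("grasp",p=s["tool_pos"],R=s["orientation"])
I=wshot("w5");save("s5",arm.capture("scene"))
cv2.imwrite("pics/w5c.png",cv2.resize(I[170:370,230:410,::-1],None,fx=3,fy=3,interpolation=2))
E
```

```text
5.525 [0.52957661 0.14827163 0.09024269] [-0.77780696 -0.98302152 -0.48938361] [-0.34990714  0.05711281  0.02163317] 0.019623480981120343 -0.026442394931136044
```

View pics/w5c.png

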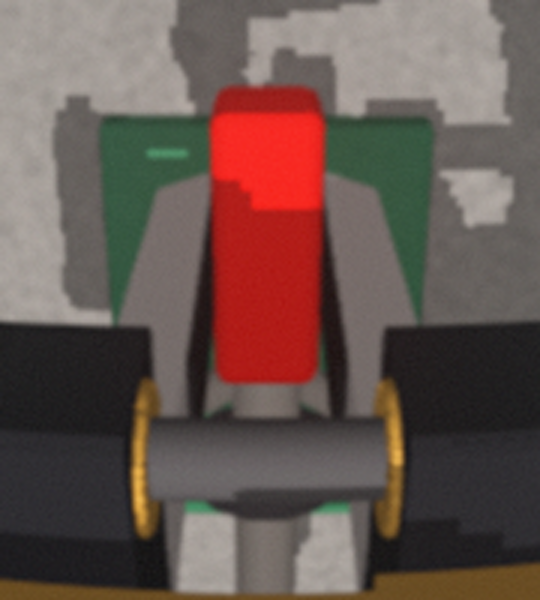

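Gripped at a width of 19.6 mm with the handle between the pads. Lifting straight up.

>>> move_arm:
  targets:
    - [[0,0,-0.7,0,0,0,0],[0,0,-1.7,0,0,0,0],[0,0,-3.0,0,0,0,0],[0,0,-4.5,0,0,0,0],[0,0,-5.5,0,0,0,0],[0,0,-5.5,0,0,0,0],[0,0,-5.5,0,0,0,0]]

```text
t: 6.5
tool_pos: [0.5286, 0.1489, 0.2536]
orientation: [[0.027, 1.0, -0.003], [1.0, -0.027, -0.0], [-0.0, -0.003, -1.0]]
contact_force: [-0.7, -0.8, -0.8]
width: 0.0198
```

```bash
cat >> h.py <<'E'
M=np.array([0.5962,-0.1322,0.19]);A=0.29;S35,C35=np.sin(np.radians(35)),np.cos(np.radians(35))
AX=np.array([np.cos(A),np.sin(A),0]);U=C35*AX+[0,0,S35]
def toolR(h,p):
    ax=np.array([np.cos(h),np.sin(h),0]);u=np.cos(p)*ax+[0,0,np.sin(p)]
    y=u;z=np.sin(p)*ax-np.array([0,0,np.cos(p)]);return np.c_[np.cross(y,z),y,z]
def insert(s,up=0,dp=0):
    "tcp pose with rod x=-64 grasp; s = rod-x at mouth; rod axis tilt 35deg+dp"
    Rt=toolR(A,np.radians(35)+dp); u=Rt[:,1]
    return M+[0,0,up]-u*(s+0.064)+Rt[:,2]*0.019,Rt
E
python3 - <<'E'
from h import *
s=arm.read_state();print(s["t"],s["tool_pos"],s["contact_force"],s["torque"],s["width"])
p,Rt=insert(0.166,0.06); print(p,Rt,togo(p,Rt))
save("s6",cv2.resize(arm.capture("scene")[120:300,220:480],None,fx=3,fy=3))
save("w6",arm.capture("wrist"))
E
```

```text
6.5 [0.52861385 0.14889179 0.25355973] [-0.71931254 -0.82179748 -0.81500465] [-0.0014305   0.09743441 -0.00632394] 0.019826865789642992
[ 0.42610499 -0.18295853  0.10251353] [[-0.28595223  0.78494743  0.54962611]
 [ 0.95824388  0.23423835  0.16401546]
 [ 0.          0.57357644 -0.81915204]] [-11.148  -3.106   5.045  -0.609   0.096  -0.307]
```

View pics/s6.png

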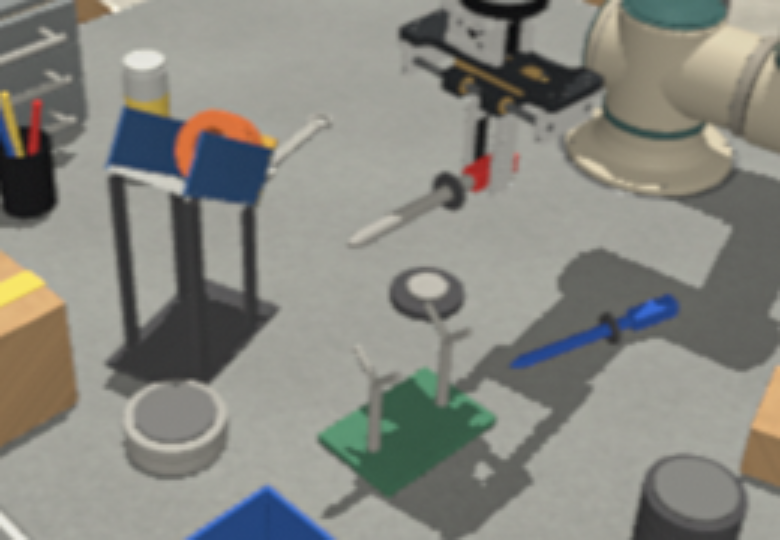

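View pics/w6.png

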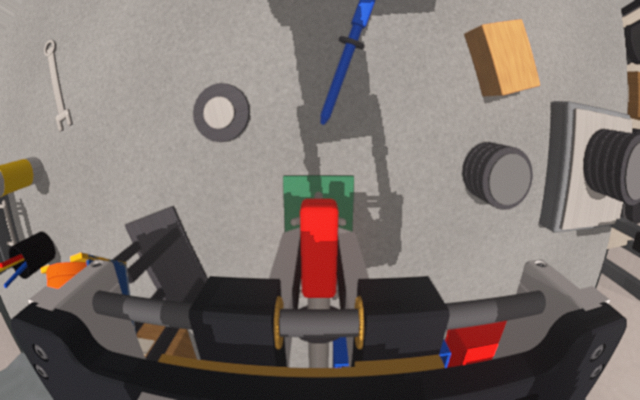

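>>> move_arm:
  targets:
    - [[0,-1.5,0,-0.15,0.02,-0.07,0],[-1,-3.1,0,-0.3,0.05,-0.15,0],[-3,-3.1,0.5,-0.45,0.07,-0.23,0],[-5,-3.1,1.5,-0.609,0.096,-0.307,0],[-7,-3.1,2.5,-0.609,0.096,-0.307,0],[-9,-3.1,4,-0.609,0.096,-0.307,0],[-10.4,-3.1,5.04,-0.609,0.096,-0.307,0],[-11.15,-3.1,5.04,-0.609,0.096,-0.307,0],[-11.15,-3.1,5.04,-0.609,0.096,-0.307,0],[-11.15,-3.1,5.04,-0.609,0.096,-0.307,0]]

```text
t: 7.85
tool_pos: [0.4786, -0.0615, 0.1802]
orientation: [[-0.229, 0.836, 0.499], [0.973, 0.21, 0.094], [-0.026, 0.508, -0.861]]
contact_force: [0.1, 0.1, -1.2]
width: 0.0196
```

```bash
python3 - <<'E'
from h import *
s=arm.read_state();print(s["t"],s["tool_pos"],s["contact_force"],s["torque"],s["width"],s["joint_positions"].round(2))
p,Rt=insert(0.166,0.06); print(togo(p,Rt))
save("s7",arm.capture("scene"));save("s7c",cv2.resize(cv2.imread("pics/s7.png")[120:300,220:480,::-1],None,fx=3,fy=3))
save("t7",arm.capture("top"));wshot("w7");save("t7c",cv2.resize(cv2.imread("pics/t7.png")[130:270,280:440,::-1],None,fx=4,fy=4))
E
```

```text
7.85 [ 0.47858449 -0.06153697  0.1802094 ] [ 0.05528341  0.08631584 -1.24514662] [-0.04300652  0.45164419  0.02743449] 0.019571762383666213 [-0.57 -0.09  2.14  0.53  0.76 -2.7 ]
[-3.47  -3.627  0.977 -0.079  0.054 -0.035]
```

View pics/s7c.png

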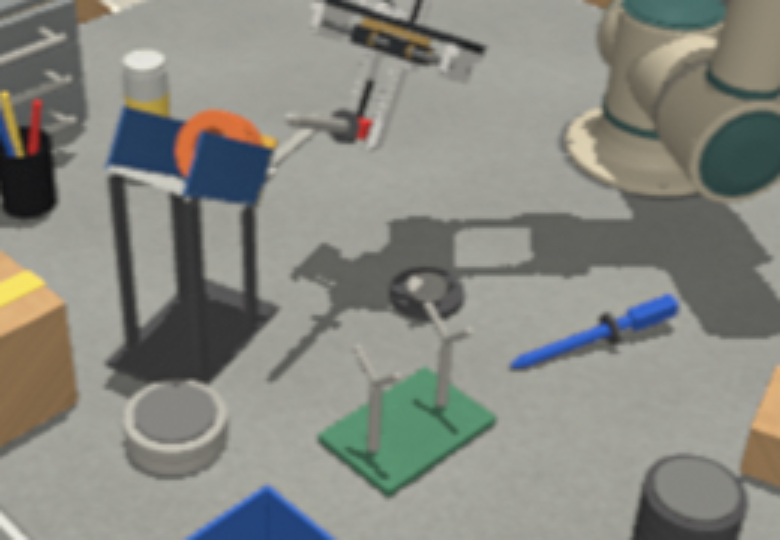

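View pics/t7c.png

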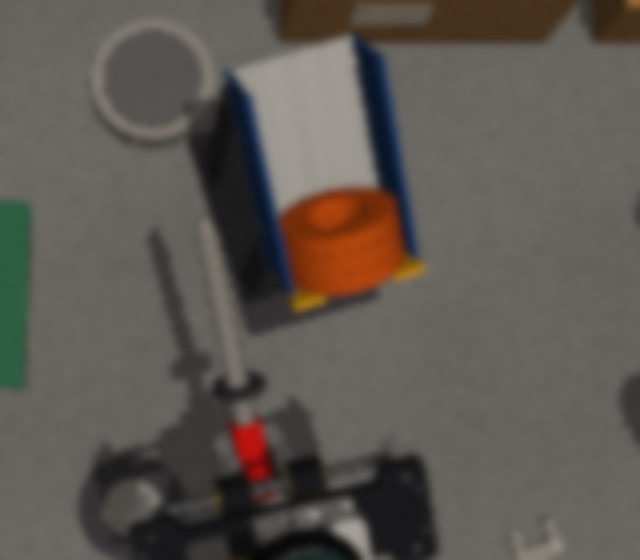

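View pics/w7.png

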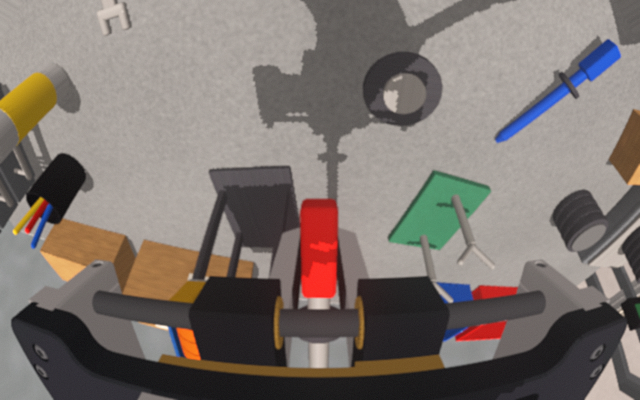

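Joint 6 has run into its range limit (-2.7), so this grasp heading can't reach the tilted pose. I'll model the kinematics to see whether a half-turned grasp would work.

```bash
python3 - <<'E'
from h import *
s=arm.read_state(); q=s["joint_positions"]
def ori(q,s4=1):
    e=lambda a,t:R.from_euler(a,t).as_matrix()
    return e('z',q[0])@e('y',q[1]+q[2])@e('z',s4*q[3])@e('y',q[4])@e('z',q[5]+np.pi)
print(q);print(s["orientation"].round(3));print(ori(q).round(3));print(ori(q,-1).round(3)); print(ori([1.13699659e+00,  2.76565195e-01,  1.50609575e+00,0,1.36071619,-.121045576]).round(3))
E
```

```text
[-0.56651256 -0.08661823  2.13670033  0.53018923  0.75795326 -2.70373499]
[[-0.229  0.836  0.5  ]
 [ 0.973  0.21   0.094]
 [-0.026  0.508 -0.861]]
[[-0.229  0.836  0.5  ]
 [ 0.973  0.21   0.094]
 [-0.026  0.508 -0.861]]
[[-0.753  0.646  0.126]
 [ 0.518  0.699 -0.492]
 [-0.407 -0.305 -0.861]]
[[ 0.308  0.951 -0.001]
 [ 0.951 -0.308 -0.002]
 [-0.002 -0.    -1.   ]]
```

The orientation model is exact. I'll back off the limit, return above the stand, and log joint data at each stop for the position model.

```bash
cat >> h.py <<'E'
import json
def log():
    s=arm.read_state()
    open("log.jsonl","a").write(json.dumps([s["joint_positions"].tolist(),s["tool_pos"].tolist(),s["orientation"].tolist()])+"\n"); return s
E
python3 - <<'E'
from h import *
open("log.jsonl","w").write(json.dumps([[1.13699659e+00,2.76565195e-01,1.50609575e+00,0,1.36071619,-.121045576],[0.17669921, 0.54658507, 0.20463665],np.eye(3).tolist()])+"\n")
log(); g=np.load("grasp.npz")
print(togo(g["p"]+[-.09,-0.08,.165],g["R"])); print(togo(g["p"]+[0,0,.165],g["R"]))
E
```

```text
[ 4.421  1.103 -2.388  0.533 -0.044  0.258]
[ 6.33   4.169 -0.638  0.533 -0.044  0.258]
```

>>> move_arm:
  targets:
    - [[0.8,0.2,-0.6,0.1,-0.01,0.05,0],[2,0.5,-1.2,0.2,-0.02,0.1,0],[3.4,0.9,-1.9,0.35,-0.03,0.17,0],[4.42,1.1,-2.39,0.533,-0.044,0.258,0],[4.42,1.1,-2.39,0.533,-0.044,0.258,0],[4.42,1.1,-2.39,0.533,-0.044,0.258,0]]

```text
t: 8.75
tool_pos: [0.44, 0.0696, 0.255]
orientation: [[0.024, 1.0, 0.001], [1.0, -0.024, -0.001], [-0.001, 0.001, -1.0]]
contact_force: [-0.7, -0.2, -1.9]
width: 0.0196
```

```bash
python3 - <<'E'
from h import *
s=log(); print(s["joint_positions"],s["t"]); g=np.load("grasp.npz")
print(togo(g["p"]+[0,0,.165],g["R"]))
E
```

```text
[ 9.28682572e-04  5.05398736e-02  1.66472854e+00 -6.31244667e-04
  1.42577074e+00 -1.54583731e+00] 8.75
[ 2.694e+00  2.923e+00 -9.000e-03  1.000e-03 -1.000e-03  3.000e-03]
```

>>> move_arm:
  targets:
    - [[0.8,0.9,0,0,0,0,0],[1.8,2,0,0,0,0,0],[2.69,2.92,0,0,0,0,0],[2.69,2.92,0,0,0,0,0],[2.69,2.92,0,0,0,0,0],[2.69,2.92,0,0,0,0,0]]

```text
t: 9.5
tool_pos: [0.5277, 0.1452, 0.2553]
orientation: [[0.029, 1.0, 0.0], [1.0, -0.029, -0.001], [-0.001, 0.0, -1.0]]
contact_force: [-0.5, 0.2, -1.0]
width: 0.0192
```

```bash
cat >> h.py <<'E'
E_=lambda a,t:R.from_euler(a,t).as_matrix()
def fk(q,k):
    h,L1,L2,L3,d,a1,e=k
    Rt=E_('z',q[0])@E_('y',q[1]+q[2])@E_('z',q[3])@E_('y',q[4])@E_('z',q[5]+np.pi)
    sh=np.array([a1,d,h])+L1*np.array([np.sin(q[1]),0,np.cos(q[1])])+E_('y',q[1]+q[2])@np.array([e,0,L2])
    return E_('z',q[0])@sh+Rt[:,2]*L3,Rt
E
python3 - <<'E'
from h import *
from scipy.optimize import least_squares
s=log(); g=np.load("grasp.npz"); print(s["t"],togo(g["p"]+[0,0,.165],g["R"]),s["torque"])
D=[json.loads(l) for l in open("log.jsonl")]
f=lambda k:np.r_[np.concatenate([fk(d[0],np.r_[k,0,0])[0]-d[1] for d in D])]
r=least_squares(f,[.2,.4,.4,.25,.07]); print(r.x.round(4),(r.fun*1e3).round(1))
np.save("k.npy",np.r_[r.x,0,0])
E
```

```text
9.5 [ 0.105  0.059  0.002  0.     0.    -0.002] [0.01071188 0.14151103 0.01793872]
[0.0282 0.6622 0.4042 0.3751 0.0707] [ 1.   5.2  0.4  1.6 -5.7 -1.8 -6.4  1.3  1.2 -3.4  0.9  0.2]
```

The first position fit is loose, but the geometry shows a half-turned grasp keeps joint 6 near 0–1.6. I'll set the rod back in the forks, let go, turn the hand half a turn and take it again.

```bash
python3 - <<'E'
from h import *
g=np.load("grasp.npz"); s=arm.read_state(); print(s["tool_pos"],togo(g["p"],g["R"]),s["dq"].round(3)); wshot("w8")
E
```

```text
[0.52771999 0.14518338 0.25530625] [ 1.120e-01  5.800e-02  5.502e+00  0.000e+00  0.000e+00 -2.000e-03] [ 0.002  0.    -0.011  0.001 -0.001  0.003]
```

View pics/w8.png

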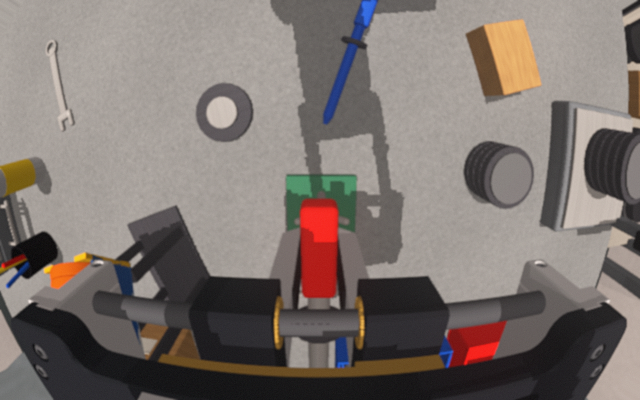

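The rod sits in the hand exactly as before (handle at columns 301–338). The base plate is 2 px off, which matches the measured offset. Lowering.

>>> move_arm:
  targets:
    - [[0.1,0.05,1.5,0,0,0,0],[0.1,0.05,3,0,0,0,0],[0.1,0.05,4.2,0,0,0,0],[0.1,0.05,5,0,0,0,0],[0.1,0.05,5.3,0,0,0,0],[0.1,0.05,5.48,0,0,0,0],[0.1,0.05,5.48,0,0,0,0],[0.1,0.05,5.48,0,0,0,0]]

```text
t: 10.55
tool_pos: [0.5313, 0.1492, 0.0916]
orientation: [[0.028, 1.0, 0.002], [1.0, -0.028, -0.001], [-0.001, 0.002, -1.0]]
contact_force: [0.6, -0.5, -1.4]
width: 0.0194
```

```bash
python3 - <<'E'
from h import *
g=np.load("grasp.npz"); s=log(); print(s["t"],s["tool_pos"],togo(g["p"],g["R"]),s["dq"].round(3),s["contact_force"],s["torque"]); 
save("s9c",cv2.resize(arm.capture("scene")[190:300,300:480],None,fx=4,fy=4))
E
```

```text
10.55 [0.53132925 0.14915989 0.0916424 ] [-0.031 -0.058  0.047  0.002 -0.001 -0.001] [ 0.001  0.     0.004  0.001 -0.001 -0.002] [ 0.55264295 -0.49219188 -1.41944709] [0.00304247 0.0526298  0.05264483]
```

View pics/s9c.png

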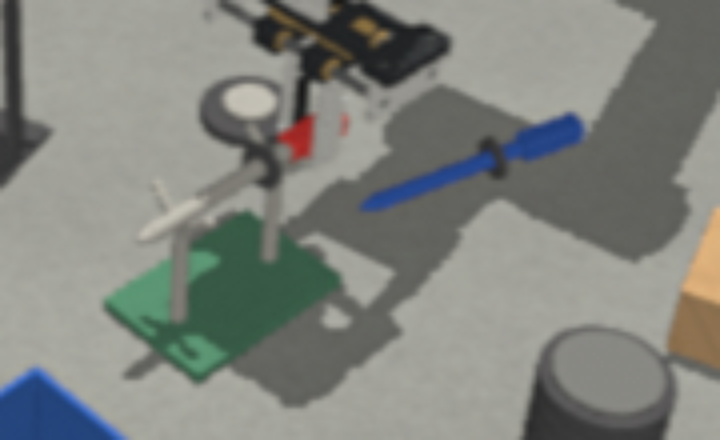

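The rod lies in both forks. I'll release it, go up, then turn.

>>> move_arm:
  targets:
    - [[0,0,0.04,0,0,0,0.3],[0,0,0.04,0,0,0,1],[0,0,0.04,0,0,0,1],[0,0,0.04,0,0,0,1],[0,0,0.04,0,0,0,1],[0,0,-1.5,0,0,0,1],[0,0,-3.5,0,0,0.1,1],[0,0,-5.3,0,0,0.25,1],[0,0,-5.3,0,0,0.43,1],[0,0,-5.3,0,0,0.6,1]]

```text
t: 11.85
tool_pos: [0.5309, 0.1493, 0.2508]
orientation: [[0.592, 0.806, 0.002], [0.806, -0.592, -0.001], [0.001, 0.002, -1.0]]
contact_force: [0.3, -0.5, -0.3]
width: 0.0939
```

>>> move_arm:
  targets:
    - [[0,0,0,0,0,0.18,1],[0,0,0,0,0,0.36,1],[0,0,0,0,0,0.54,1],[0,0,0,0,0,0.72,1],[0,0,0,0,0,0.9,1],[0,0,0,0,0,1.08,1],[0,0,0,0,0,1.26,1],[0,0,0,0,0,1.44,1],[0,0,0,0,0,1.6,1],[0,0,0,0,0,1.7,1]]

```text
t: 13.1
tool_pos: [0.5305, 0.1492, 0.2496]
orientation: [[0.724, -0.689, 0.0], [-0.689, -0.724, -0.001], [0.001, 0.001, -1.0]]
contact_force: [-0.0, -0.5, 0.3]
width: 0.0939
```

```bash
python3 - <<'E'
from h import *
s=log(); print(s["t"],s["tool_pos"],s["width"],s["joint_positions"].round(2),s["orientation"].round(2))
a=-0.028
Rt=np.c_[[np.sin(a),-np.cos(a),0],[-np.cos(a),-np.sin(a),0],[0,0,-1]]
print(togo([0.5305,0.1480,0.25],Rt))
E
```

```text
13.1 [0.5304545  0.1491599  0.24957619] 0.09394952717394889 [ 0.15  0.22  1.48 -0.    1.45  0.91] [[ 0.72 -0.69  0.  ]
 [-0.69 -0.72 -0.  ]
 [ 0.    0.   -1.  ]]
[ 0.028  0.027 -0.014  0.    -0.001  0.838]
```

>>> move_arm:
  targets:
    - [[0.03,0.03,0,0,0,0.18,1],[0.03,0.03,0,0,0,0.36,1],[0.03,0.03,0,0,0,0.54,1],[0.03,0.03,0,0,0,0.72,1],[0.03,0.03,0,0,0,0.838,1],[0.03,0.03,0,0,0,0.838,1],[0.03,0.03,0,0,0,0.838,1],[0.03,0.03,0,0,0,0.838,1]]

```text
t: 14.1
tool_pos: [0.5306, 0.1479, 0.2497]
orientation: [[-0.023, -1.0, 0.0], [-1.0, 0.023, -0.001], [0.001, -0.0, -1.0]]
contact_force: [0.1, -0.3, 0.2]
width: 0.0941
```

```bash
python3 - <<'E'
from h import *
s=log(); print(s["t"],s["tool_pos"],s["width"],s["joint_positions"].round(2))
I=wshot("w10")
I,C=wload("w10"); print("cam",C[2])
E
```

```text
14.1 [0.53057646 0.14794349 0.24965695] 0.0941450354403032 [ 0.15  0.22  1.48 -0.    1.45  1.74]
cam [0.60992202 0.14615875 0.42887788]
```

View pics/w10.png

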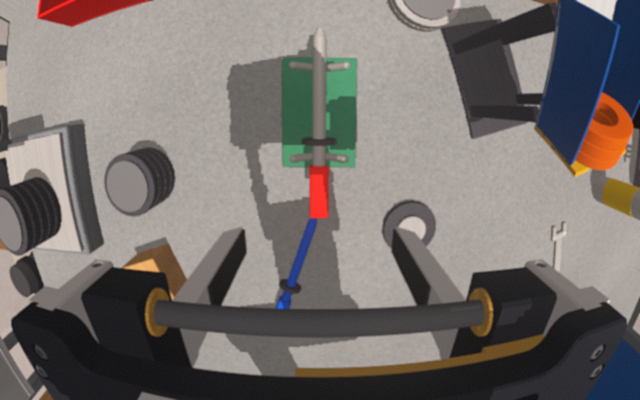

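Now the whole rod is visible: tip at (320,28), collar at (319,141), handle at rows 165–217. I'll measure its position and heading, and refit the kinematics.

```bash
python3 - <<'E'
from h import *
from scipy.optimize import least_squares
I,C=wload("w10")
m=mask(I,(0,150,60),(6,255,255))|mask(I,(174,150,60),(180,255,255)); m[:,:300]=0;m[:,350:]=0;m[:150]=0;m[230:]=0
c=[]
for r in range(164,222,4):
    xs=np.where(m[r])[0]
    if len(xs): p=plane("wrist",[[xs.min()-.5,r],[xs.max()+.5,r]],0.12,C).mean(0); print(r,xs.min(),xs.max(),p[:2].round(4)); c.append(p)
print("handle y slope",np.polyfit(np.array(c)[2:-2,0],np.array(c)[2:-2,1],1))
print("tip",plane("wrist",[[320,28]],.11,C),"collar",plane("wrist",[[319,141]],.11,C))
cv2.imwrite("pics/w10c.png",cv2.resize(I[15:225,270:370,::-1],None,fx=4,fy=2.7,interpolation=2))
D=[json.loads(l) for l in open("log.jsonl")]
f=lambda k:np.concatenate([fk(d[0],k)[0]-d[1] for d in D]+[(k-np.array([.2,.42,.4,.27,.07,0,0]))*.02])
r=least_squares(f,[.2,.4,.4,.25,.07,0,0]); print(r.x.round(4),(r.fun*1e3).round(1)); np.save("k.npy",r.x)
E
```

```text
168 310 327 [0.5533 0.1474]
172 310 328 [0.5492 0.147 ]
176 309 328 [0.545  0.1476]
180 310 327 [0.5408 0.1477]
184 310 327 [0.5366 0.1478]
188 310 327 [0.5324 0.1479]
192 310 327 [0.5282 0.148 ]
196 310 327 [0.5239 0.1481]
200 310 327 [0.5196 0.1482]
204 310 327 [0.5152 0.1483]
208 310 327 [0.5108 0.1484]
212 310 327 [0.5064 0.1485]
216 310 327 [0.5019 0.1486]
handle y slope [-0.02414382  0.16076857]
tip [[0.69833809 0.14238961 0.11      ]] collar [[0.57978868 0.14625313 0.11      ]]
[1.374e-01 6.283e-01 4.210e-01 3.896e-01 6.940e-02 4.000e-04 6.030e-02] [-0.1 -0.1  0.   0.  -0.3 -0.1  0.2  0.  -0.  -0.   0.   0.  -0.1  0.
  0.1 -0.   0.   0.  -0.   0.   0.  -1.3  4.2  0.4  2.4 -0.   0.   1.2]
```

View pics/w10c.png

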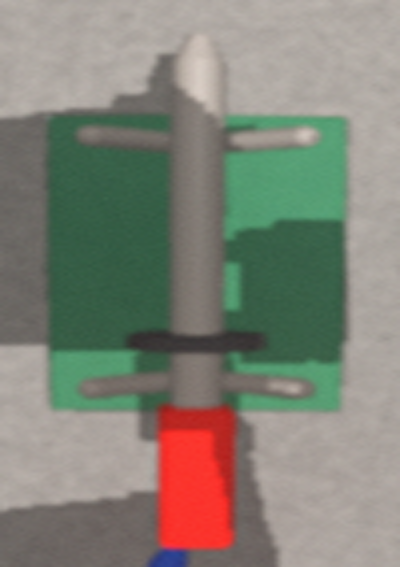

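```bash
cat >> h.py <<'E'
FL=np.diag([-1.,-1.,1.])
K=np.load("k.npy") if __import__("os").path.exists("k.npy") else None
LO=np.array([-2.89,-.75,.22,-1.18,.11,-2.7]);HI=np.array([2.89,2.08,2.7,4.32,2.71,2.7])
def ik(p,Rt,q0):
    from scipy.optimize import least_squares
    f=lambda q:(lambda a:np.r_[(a[0]-p)*5,R.from_matrix(a[1].T@Rt).as_rotvec()])(fk(q,K))
    r=least_squares(f,np.clip(q0,LO+.01,HI-.01),bounds=(LO,HI)); return r.x,r.cost
def finsert(s,up=0,dp=0,g=.064):
    p,Rt=insert(s,up,dp); u=Rt[:,1]; return p+u*(0.064-g),Rt@FL
E
python3 - <<'E'
from h import *
s=arm.read_state();q=s["joint_positions"]
for nm,a in [("pre.06up",(.166,.06)),("pre",(.13,0)),("ins20",(.02,0)),("ins",(0,0)),("insmax",(-.014,0)),("lift",(-.014,.15))]:
    p,Rt=finsert(*a); q,c=ik(p,Rt,q); print(nm,p.round(3),q.round(2),c)
p=np.array([.533,.1479,.091]);a=-.028
Rt=np.c_[[np.sin(a),-np.cos(a),0],[-np.cos(a),-np.sin(a),0],[0,0,-1]]
print(togo(p,Rt))
E
```

```text
pre.06up [ 0.426 -0.183  0.103] [-1.08  0.1   2.26  0.85  0.85 -0.4 ] 2.7932799761493115e-30
pre [ 0.454 -0.175  0.063] [-0.99  0.2   2.29  0.98  0.72 -0.49] 5.639569452849218e-19
ins20 [ 0.541 -0.149  0.126] [-0.76  0.15  2.1   0.83  0.74 -0.07] 1.176281651576305e-22
ins [ 0.556 -0.144  0.138] [-0.72  0.15  2.07  0.8   0.74  0.  ] 7.002297389665246e-30
insmax [ 0.567 -0.141  0.146] [-0.7   0.15  2.04  0.78  0.75  0.05] 4.337783681489992e-18
lift [ 0.567 -0.141  0.296] [-0.7   0.01  1.78  0.58  1.06  0.37] 7.883589018943225e-21
[-8.000e-03 -7.800e-02  5.289e+00 -0.000e+00 -1.000e-03  4.000e-03]
```

Every waypoint is reachable with margin in this grasp. Descending and gripping.

>>> move_arm:
  targets:
    - [[0,-0.08,1.8,0,0,0.004,1],[0,-0.08,3.5,0,0,0.004,1],[0,-0.08,4.6,0,0,0.004,1],[0,-0.08,5.29,0,0,0.004,1],[0,-0.08,5.29,0,0,0.004,1],[0,-0.08,5.29,0,0,0.004,1]]

```text
t: 14.9
tool_pos: [0.5339, 0.1478, 0.0919]
orientation: [[-0.028, -1.0, 0.002], [-1.0, 0.028, -0.001], [0.001, -0.002, -1.0]]
contact_force: [0.5, -0.7, 0.3]
width: 0.0938
```

```bash
python3 - <<'E'
from h import *
s=log(); print(s["t"],s["tool_pos"],s["contact_force"])
wshot("w11")
E
```

```text
14.9 [0.53388291 0.14782378 0.09190139] [ 0.45772921 -0.74668657  0.2749038 ]
```

View pics/w11.png

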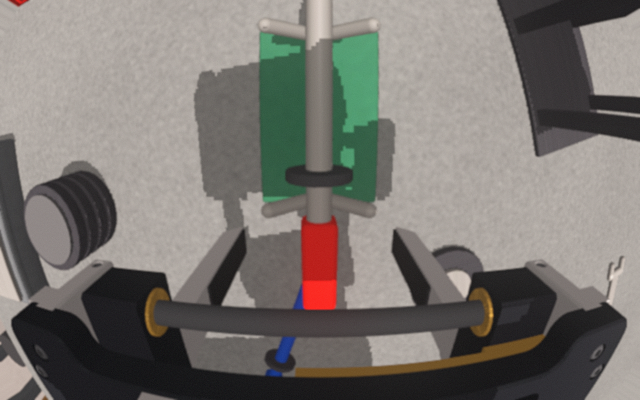

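The handle (columns 301–338) is centred between the fingers. Closing.

>>> move_arm:
  targets:
    - [[0,0,0,0,0,0,0],[0,0,0,0,0,0,0],[0,0,0,0,0,0,0],[0,0,0,0,0,0,0],[0,0,0,0,0,0,0],[0,0,0,0,0,0,0],[0,0,0,0,0,0,0],[0,0,0,0,0,0,0]]
  newtons: 60

```text
t: 15.95
tool_pos: [0.5331, 0.1477, 0.091]
orientation: [[-0.028, -1.0, 0.0], [-1.0, 0.028, -0.001], [0.001, -0.0, -1.0]]
contact_force: [-0.2, 0.1, -0.4]
width: 0.0191
```

```bash
python3 - <<'E'
from h import *
s=log(); print(s["t"],s["tool_pos"],s["contact_force"],s["torque"],s["width"])
np.savez("grasp2",p=s["tool_pos"],R=s["orientation"])
I=wshot("w12");I,C=wload("w12")
# seat geometry in this view: far fork tips; collar, boundary pixel measures
print("collar col/row ->",plane("wrist",[[319,176]],.11,C))
E
```

```text
15.95 [0.53308309 0.14774709 0.09095679] [-0.17291565  0.09475933 -0.44180692] [ 0.07164444  0.19034166 -0.00964455] 0.01913224330210678
collar col/row -> [[0.57871897 0.14623859 0.11      ]]
```

View pics/w12.png

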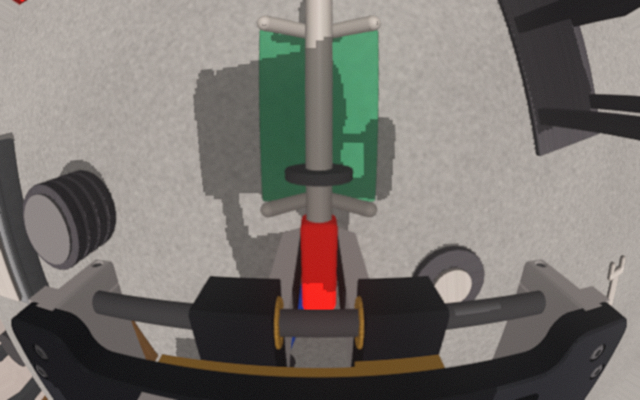

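Gripped at 19.1 mm. Lifting.

>>> move_arm:
  targets:
    - [[0,0,-0.7,0,0,0,0],[0,0,-1.7,0,0,0,0],[0,0,-3.0,0,0,0,0],[0,0,-4.5,0,0,0,0],[0,0,-5.5,0,0,0,0],[0,0,-5.5,0,0,0,0],[0,0,-5.5,0,0,0,0]]

```text
t: 16.88
tool_pos: [0.5319, 0.1477, 0.2542]
orientation: [[-0.028, -1.0, -0.003], [-1.0, 0.028, -0.002], [0.002, 0.003, -1.0]]
contact_force: [-0.3, 0.2, -1.2]
width: 0.0196
```

```bash
python3 - <<'E'
from h import *
s=log(); print(s["t"],s["tool_pos"],s["torque"])
# midpoint: retracted, half-turned
p,Rt=finsert(.166,.10); print("B",togo(p,Rt),ik(p,Rt,s["joint_positions"])[0].round(2))
p2=p+[-.0,.1,.06]; print("mid",togo(p2,Rt),ik(p2,Rt,s["joint_positions"])[0].round(2))
E
```

```text
16.875 [0.53191736 0.14768491 0.25424352] [-0.0003198   0.28070049  0.03465162]
B [11.11   3.204  3.751  0.609 -0.098 -0.308] [-1.08  0.03  2.19  0.77  0.94 -0.27]
mid [ 7.782  3.304  1.746  0.609 -0.098 -0.308] [-0.88 -0.17  2.18  0.69  0.98  0.05]
```

>>> move_arm:
  targets:
    - [[0,1.5,0,0.15,-0.02,-0.07,0],[1,3.2,0,0.3,-0.05,-0.15,0],[3,3.2,0.3,0.45,-0.07,-0.23,0],[5,3.2,0.8,0.609,-0.098,-0.308,0],[7,3.2,1.5,0.609,-0.098,-0.308,0],[9,3.2,2.5,0.609,-0.098,-0.308,0],[10.5,3.2,3.4,0.609,-0.098,-0.308,0],[11.11,3.2,3.75,0.609,-0.098,-0.308,0],[11.11,3.2,3.75,0.609,-0.098,-0.308,0],[11.11,3.2,3.75,0.609,-0.098,-0.308,0]]

```text
t: 18.12
tool_pos: [0.4263, -0.1856, 0.1409]
orientation: [[0.281, -0.786, 0.55], [-0.96, -0.228, 0.164], [-0.003, -0.574, -0.819]]
contact_force: [0.4, 0.9, -1.6]
width: 0.0194
```

```bash
python3 - <<'E'
from h import *
s=log(); print(s["t"],s["tool_pos"],s["joint_positions"].round(2),s["dq"].round(2))
p,Rt=finsert(.166,.10); print("B",togo(p,Rt)); p,Rt=finsert(.13,0); print("pre",togo(p,Rt))
save("s13",arm.capture("scene"));save("s13c",cv2.resize(cv2.imread("pics/s13.png")[120:300,220:480,::-1],None,fx=3,fy=3))
wshot("w13")
E
```

```text
18.125 [ 0.42630592 -0.18560594  0.14087606] [-1.08  0.04  2.19  0.77  0.94 -0.27] [-0.16  0.19 -0.05  0.05  0.05 -0.27]
B [-0.087 -0.046 -0.034 -0.001 -0.    -0.006]
pre [-8.300e-02  6.680e-01  2.696e+00 -1.000e-03 -0.000e+00 -6.000e-03]
```

View pics/s13c.png

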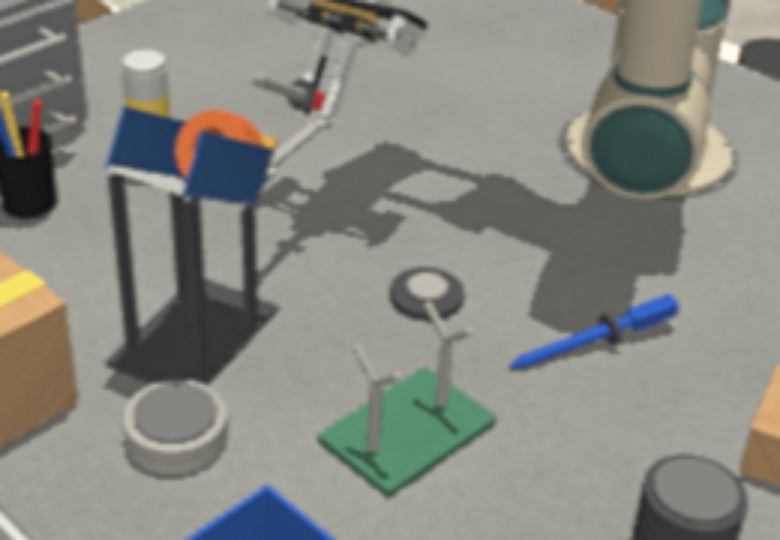

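View pics/w13.png

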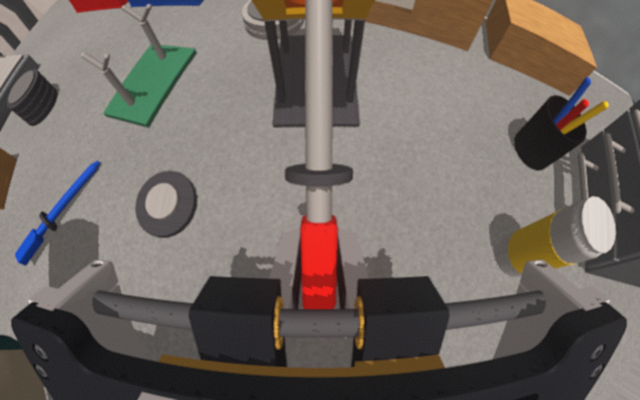

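The rod hasn't slipped (collar still at row 176) and the tilted pose is reached. Moving down to the pre-insertion pose.

>>> move_arm:
  targets:
    - [[-0.08,0,0.7,0,0,-0.006,0],[-0.08,0.3,1.6,0,0,-0.006,0],[-0.08,0.67,2.7,0,0,-0.006,0],[-0.08,0.67,2.7,0,0,-0.006,0],[-0.08,0.67,2.7,0,0,-0.006,0],[-0.08,0.67,2.7,0,0,-0.006,0]]

```text
t: 18.98
tool_pos: [0.4564, -0.172, 0.0674]
orientation: [[0.291, -0.78, 0.554], [-0.957, -0.242, 0.163], [0.007, -0.577, -0.817]]
contact_force: [0.2, -0.2, -1.5]
width: 0.0198
```

```bash
python3 - <<'E'
from h import *
s=log(); print(s["t"],s["tool_pos"],s["joint_positions"].round(2),s["dq"].round(2),s["contact_force"])
p,Rt=finsert(.13,0); print("pre",togo(p,Rt)); p,Rt=finsert(-.006,0); print("ins",togo(p,Rt))
save("s14",arm.capture("scene"));save("s14c",cv2.resize(cv2.imread("pics/s14.png")[130:230,240:400,::-1],None,fx=5,fy=5,interpolation=2))
wshot("w14");save("t14",arm.capture("top"));save("t14c",cv2.resize(cv2.imread("pics/t14.png")[130:270,290:430,::-1],None,fx=4,fy=4,interpolation=2))
To,Rt=s["tool_pos"],s["orientation"]
u=-Rt[:,1]; g=To-Rt[:,2]*.019; tip=g+u*.164; col=g+u*.045
print("tip",tip,"scene px",proj("scene",[tip,col]),"top",proj("top",[tip,col]))
d=tip-M; print("axial",d@U,"off-axis",d-(d@U)*U)
E
```

```text
18.975 [ 0.45642071 -0.17204431  0.06743373] [-0.98  0.19  2.29  0.98  0.72 -0.49] [-0.01  0.   -0.    0.   -0.01 -0.01] [ 0.17276122 -0.17004671 -1.53578632]
pre [ 0.058  0.156  0.065 -0.005 -0.003  0.008]
ins [ 9.600e-02 -4.377e+00  8.600e-02 -5.000e-03 -3.000e-03  8.000e-03]
tip [ 0.57381644 -0.13551869  0.17762049] scene px [[301.03551134 170.53564142]
 [316.83692726 174.33600725]] top [[366.57556086 205.66618042]
 [373.92997879 241.39107358]]
axial -0.025447880936721394 off-axis [-0.00240832  0.00264218  0.00221679]
```

View pics/s14c.png

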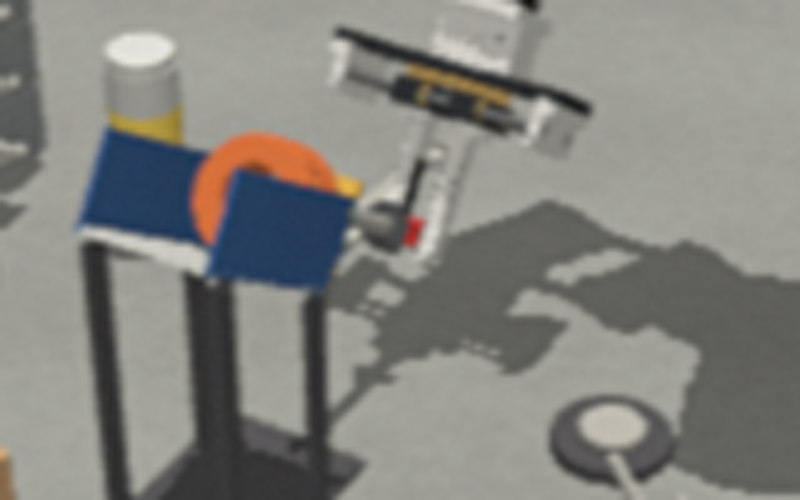

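View pics/t14c.png

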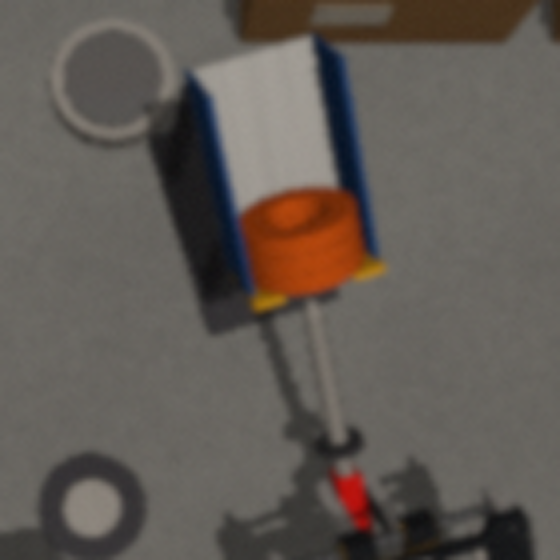

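View pics/w14.png

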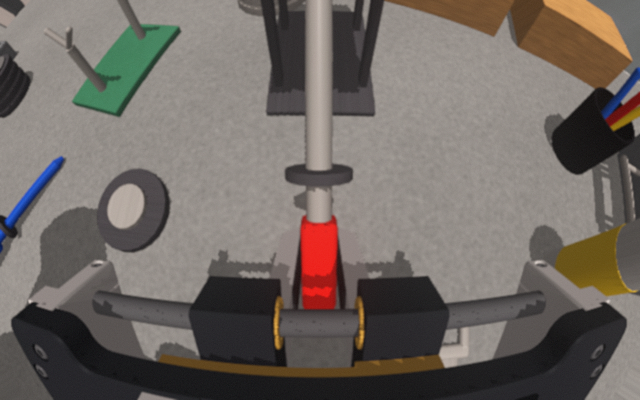

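The rod is lined up with the hole axis: the tip is about 25 mm short of the mouth and 4 mm off axis. The collar's predicted and observed pixels agree within 1.5 px in both views. Inserting in steps with the small correction.

>>> move_arm:
  targets:
    - [[0.06,0.1,0.07,0,0,0.008,0],[0.06,0,0.07,0,0,0.008,0],[0.07,-0.5,0.07,0,0,0.008,0],[0.07,-1.0,0.07,0,0,0.008,0],[0.07,-1.5,0.07,0,0,0.008,0],[0.08,-2.0,0.08,0,0,0.008,0],[0.08,-2.0,0.08,0,0,0.008,0]]

```text
t: 20.0
tool_pos: [0.5056, -0.1593, 0.0992]
orientation: [[0.286, -0.783, 0.553], [-0.958, -0.234, 0.164], [0.001, -0.577, -0.817]]
contact_force: [-0.2, 0.8, -1.6]
width: 0.0194
```

```bash
python3 - <<'E'
from h import *
s=log(); print(s["t"],s["tool_pos"],s["contact_force"],s["torque"])
p,Rt=finsert(-.006,0); print("ins",togo(p,Rt))
To,Rt=s["tool_pos"],s["orientation"]
u=-Rt[:,1]; g=To-Rt[:,2]*.019; tip=g+u*.164
d=tip-M; print("axial",d@U,"off-axis",d-(d@U)*U)
save("t15c",cv2.resize(arm.capture("top")[130:270,290:430],None,fx=4,fy=4,interpolation=2))
E
```

```text
20.0 [ 0.50561815 -0.15927469  0.09921311] [-0.22540046  0.846837   -1.55775968] [-0.18431824  0.59283841  0.0281923 ]
ins [-0.000e+00 -2.384e+00 -2.800e-02 -4.000e-03 -1.000e-03  0.000e+00]
axial 0.034401625930229794 off-axis [ 0.00023815  0.00011085 -0.00037117]
```

View pics/t15c.png

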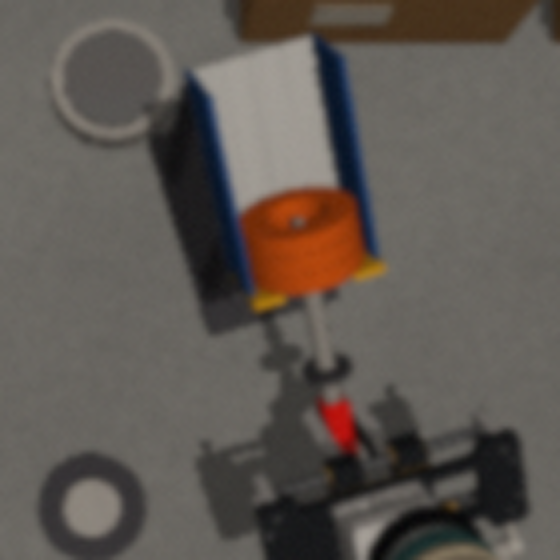

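The tip shows in the middle of the hole at (300,220) in the crop, with no contact force. Continuing.

>>> move_arm:
  targets:
    - [[0,-0.5,-0.03,0,0,0,0],[0,-1.0,-0.03,0,0,0,0],[0,-1.5,-0.03,0,0,0,0],[0,-2.0,-0.03,0,0,0,0],[0,-2.38,-0.03,0,0,0,0],[0,-2.38,-0.03,0,0,0,0],[0,-2.38,-0.03,0,0,0,0]]

```text
t: 20.92
tool_pos: [0.5594, -0.1426, 0.1396]
orientation: [[0.284, -0.784, 0.551], [-0.959, -0.232, 0.165], [-0.002, -0.575, -0.818]]
contact_force: [-1.1, -0.7, -2.3]
width: 0.0193
```

```bash
python3 - <<'E'
from h import *
s=log(); print(s["t"],s["tool_pos"],s["contact_force"],s["torque"],s["width"])
p,Rt=finsert(-.006,0); print("ins",togo(p,Rt))
p,Rt=finsert(-.006,0.15); print("lift",togo(p,Rt))
save("t16c",cv2.resize(arm.capture("top")[130:270,290:430],None,fx=4,fy=4,interpolation=2))
I=wshot("w16")
E
```

```text
20.925 [ 0.55940272 -0.14260846  0.13964388] [-1.10818532 -0.67799014 -2.27897345] [-0.20433345  0.54943935  0.05174012] 0.019256027865576335
ins [ 0.018 -0.074 -0.01  -0.002  0.    -0.002]
lift [ 1.000e-02 -2.951e+00 -4.100e+00 -2.000e-03  0.000e+00 -2.000e-03]
```

View pics/t16c.png

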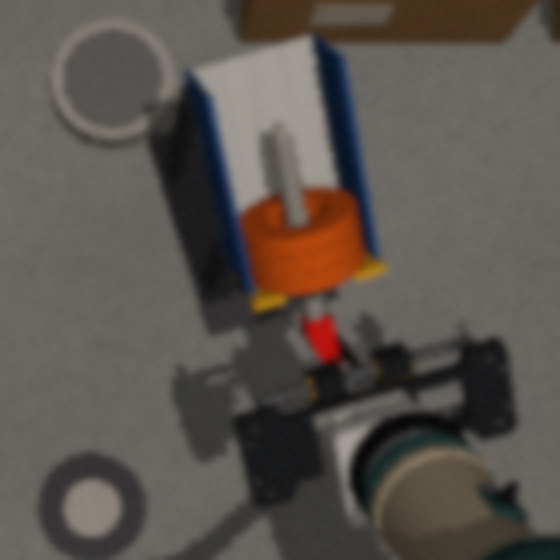

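View pics/w16.png

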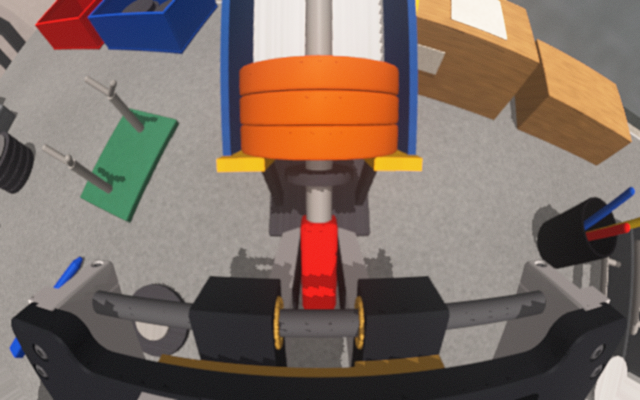

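The rod is through all three rings and the collar is just in the slot. Step 1 should now be held, so I'll lift vertically and slowly.

>>> move_arm:
  targets:
    - [[0,0,0,0,0,0,0],[0,-0.14,-0.2,0,0,0,0],[0,-0.28,-0.4,0,0,0,0],[0,-0.42,-0.6,0,0,0,0],[0,-0.63,-0.9,0,0,0,0],[0,-0.91,-1.3,0,0,0,0],[0,-1.19,-1.7,0,0,0,0],[0,-1.54,-2.2,0,0,0,0],[0,-1.89,-2.7,0,0,0,0],[0,-1.89,-2.7,0,0,0,0]]

```text
t: 22.28
tool_pos: [0.5608, -0.1437, 0.2418]
orientation: [[0.284, -0.782, 0.555], [-0.959, -0.234, 0.162], [0.003, -0.578, -0.816]]
contact_force: [0.2, -0.7, -2.4]
width: 0.0197
```

```bash
python3 - <<'E'
from h import *
s=log(); print(s["t"],s["tool_pos"],s["contact_force"],s["torque"],s["width"])
I=wshot("w17"); save("s17c",cv2.resize(arm.capture("scene")[100:240,240:440],None,fx=4,fy=4,interpolation=2))
E
```

```text
22.275 [ 0.56084143 -0.14373515  0.24180028] [ 0.16840671 -0.68275811 -2.37495888] [-0.2729689   0.87043919  0.02687527] 0.019654252397339356
```

View pics/w17.png

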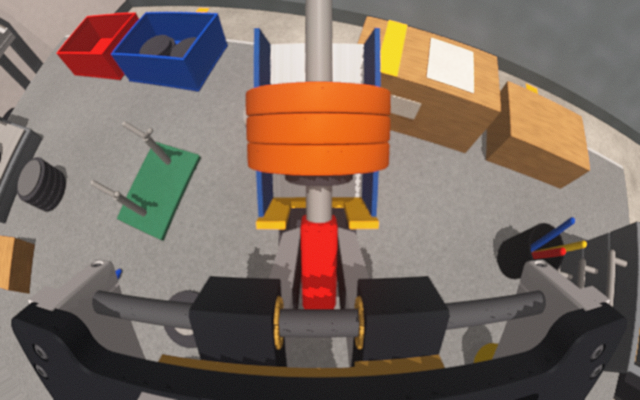

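View pics/s17c.png

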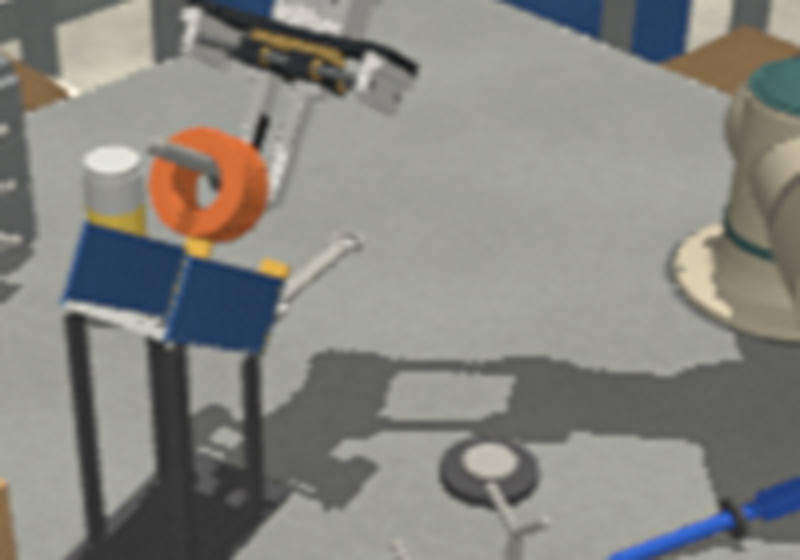

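All three rings hang together against the collar, well above the chute. I'll go a bit higher, then compute the carry.

>>> move_arm:
  targets:
    - [[0,-0.3,-0.45,0,0,0,0],[0,-0.7,-1.0,0,0,0,0],[0,-1.1,-1.6,0,0,0,0],[0,-1.1,-1.6,0,0,0,0],[0,-1.1,-1.6,0,0,0,0]]

```text
t: 23.0
tool_pos: [0.5587, -0.1429, 0.2967]
orientation: [[0.285, -0.784, 0.551], [-0.959, -0.232, 0.165], [-0.002, -0.575, -0.818]]
contact_force: [0.3, -0.3, -2.4]
width: 0.0198
```

```bash
cat >> h.py <<'E'
SEAT=np.array([.5955,.1455,.11]);SH=-.028
def place(pitch,up,mid=SEAT,g=.064):
    Rt=toolR(SH,pitch); u=Rt[:,1]; return mid+[0,0,up]-u*g+Rt[:,2]*.019,Rt@FL
E
python3 - <<'E'
from h import *
s=log(); print(s["t"],s["tool_pos"],s["contact_force"],s["torque"],s["width"],s["joint_positions"].round(2))
p,Rt=place(.2,.14); print(p,togo(p,Rt),ik(p,Rt,s["joint_positions"]))
save("t18c",cv2.resize(arm.capture("top")[110:270,250:430],None,fx=4,fy=3.6,interpolation=2))
E
```

```text
23.0 [ 0.5587487  -0.14290006  0.29670642] [ 0.28462448 -0.25523253 -2.4183123 ] [-0.24049921  0.87562023 -0.02069324] 0.01979244773158391 [-0.72 -0.    1.79  0.59  1.07  0.35]
[0.53657356 0.14715037 0.2186639 ] [-9.475 -0.167  3.315 -0.409  0.127  0.292] (array([ 0.17008783,  0.13293396,  1.68025894, -0.04319055,  1.13256888,
        1.78337173]), np.float64(5.915283613855765e-29))
```

View pics/t18c.png

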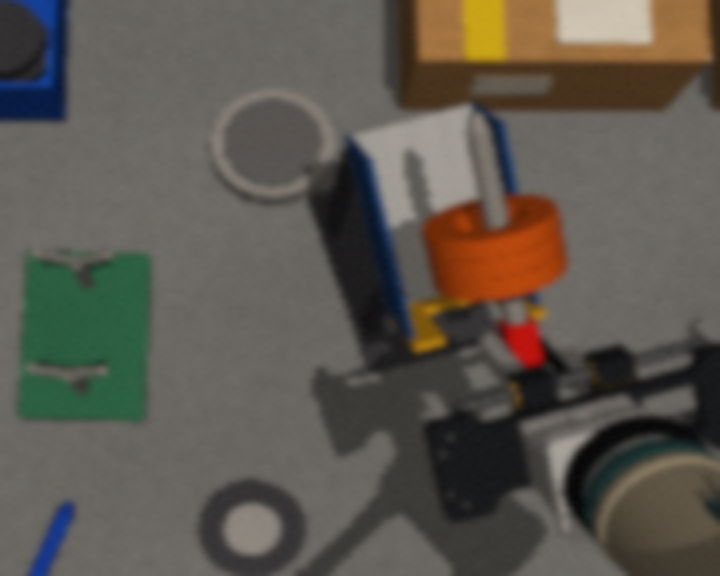

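>>> move_arm:
  targets:
    - [[-0.5,0,0,0,0,0,0],[-1.3,0,0,0,0,0,0],[-2.3,0,0,0,0,0,0],[-3.3,0,0,-0.03,0.01,0.03,0],[-4.3,0,0.3,-0.1,0.03,0.08,0],[-5.4,-0.05,0.8,-0.18,0.06,0.14,0],[-6.5,-0.08,1.3,-0.26,0.08,0.19,0],[-7.6,-0.12,1.9,-0.34,0.1,0.24,0],[-8.6,-0.16,2.6,-0.409,0.127,0.292,0],[-9.2,-0.16,3.1,-0.409,0.127,0.292,0]]

```text
t: 24.3
tool_pos: [0.5353, 0.1419, 0.2237]
orientation: [[-0.025, -0.98, 0.199], [-1.0, 0.025, -0.003], [-0.002, -0.199, -0.98]]
contact_force: [-0.2, -0.3, -3.2]
width: 0.0196
```

```bash
python3 - <<'E'
from h import *
s=log(); print(s["t"],s["tool_pos"],s["contact_force"],s["torque"],s["width"])
p,Rt=place(.2,.14); print(togo(p,Rt))
E
```

```text
24.3 [0.53525715 0.14194106 0.22366069] [-0.18959716 -0.26042926 -3.2407812 ] [ 0.06411278  0.57315739 -0.06822275] 0.019550397758658734
[-0.174 -0.006  0.171 -0.     0.002  0.002]
```

>>> move_arm:
  targets:
    - [[-0.17,0,0.17,0,0,0.002,0],[-0.17,0,0.17,0,0,0.002,0],[-0.17,0,0.17,0,0,0.002,0]]

```text
t: 24.68
tool_pos: [0.5369, 0.1422, 0.2203]
orientation: [[-0.031, -0.979, 0.202], [-1.0, 0.03, -0.006], [-0.0, -0.202, -0.979]]
contact_force: [-0.3, 0.2, -3.2]
width: 0.0196
```

```bash
python3 - <<'E'
from h import *
s=log(); print(s["t"],s["tool_pos"],s["contact_force"],s["dq"].round(3))
for a in [(.2,.14),(.08,.06),(.08,.03),(0,0)]:
    p,Rt=place(*a); print(a,togo(p,Rt))
wshot("w19"); save("s19c",cv2.resize(arm.capture("scene")[140:300,280:480],None,fx=4,fy=3.75,interpolation=2))
E
```

```text
24.675 [0.53693763 0.14217618 0.22030036] [-0.262994    0.15684584 -3.23990952] [-0.006  0.    -0.007 -0.001 -0.003  0.001]
(0.2, 0.14) [-0.165  0.028  0.05  -0.003 -0.    -0.003]
(0.08, 0.06) [-0.165  0.625  2.402 -0.123 -0.    -0.003]
(0.08, 0.03) [-1.650e-01  8.270e-01  3.381e+00 -1.230e-01 -0.000e+00 -3.000e-03]
(0, 0) [-1.640e-01  1.051e+00  4.184e+00 -2.030e-01 -0.000e+00 -3.000e-03]
```

View pics/w19.png

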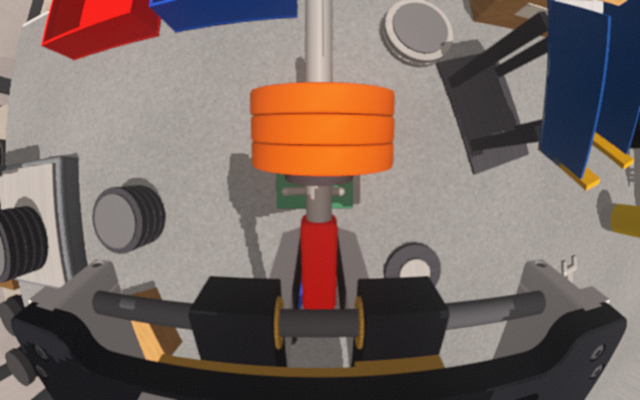

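View pics/s19c.png

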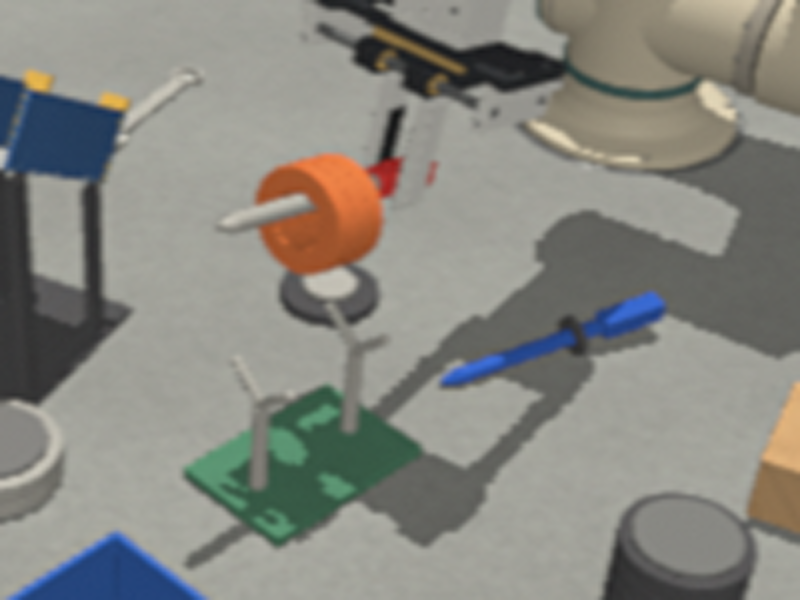

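The rings are against the collar and the handle is unchanged in the grip. Lowering to 60 mm above the seat, nearly level.

>>> move_arm:
  targets:
    - [[-0.16,0.2,0.7,-0.04,0,-0.003,0],[-0.16,0.4,1.4,-0.08,0,-0.003,0],[-0.16,0.62,2.1,-0.123,0,-0.003,0],[-0.16,0.62,2.4,-0.123,0,-0.003,0],[-0.16,0.62,2.4,-0.123,0,-0.003,0],[-0.16,0.62,2.4,-0.123,0,-0.003,0]]

```text
t: 25.52
tool_pos: [0.5339, 0.1478, 0.1458]
orientation: [[-0.027, -0.996, 0.08], [-1.0, 0.027, -0.002], [0.0, -0.08, -0.997]]
contact_force: [0.7, 0.1, -3.5]
width: 0.0197
```

```bash
python3 - <<'E'
from h import *
s=log(); print(s["t"],s["tool_pos"],s["contact_force"],s["dq"].round(3))
for a in [(.08,.06),(.08,.03),(0.04,.01),(0,0)]:
    p,Rt=place(*a); print(a,togo(p,Rt))
I=wshot("w20"); save("w20c",cv2.resize(I[0:260,230:410],None,fx=3,fy=2.3,interpolation=2))
E
```

```text
25.525 [0.53392712 0.14784802 0.14576813] [ 0.73166569  0.08304937 -3.53386045] [-0.    -0.012 -0.006 -0.     0.002 -0.   ]
(0.08, 0.06) [ 0.021  0.022 -0.008 -0.    -0.     0.001]
(0.08, 0.03) [ 0.021  0.102  0.989 -0.    -0.     0.001]
(0.04, 0.01) [ 2.000e-02  1.780e-01  1.568e+00 -4.000e-02 -0.000e+00  1.000e-03]
(0, 0) [ 2.000e-02  2.250e-01  1.813e+00 -8.000e-02 -0.000e+00  1.000e-03]
```

View pics/w20c.png

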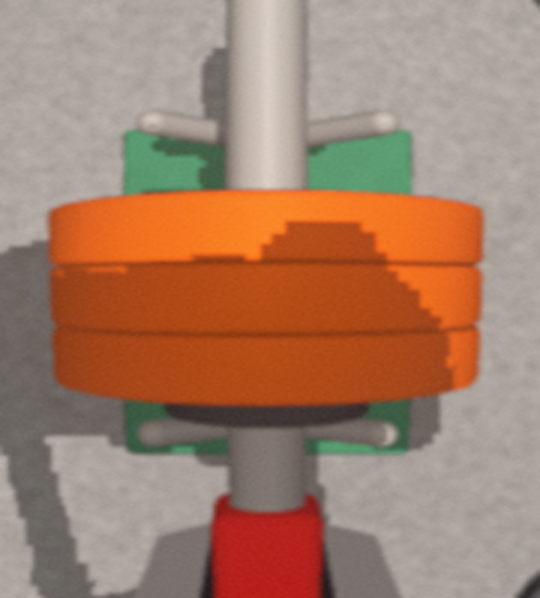

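The rod is centred over both forks, with the near fork between collar and handle. Lowering and levelling.

>>> move_arm:
  targets:
    - [[0.02,0.05,0.5,0,0,0.001,0],[0.02,0.1,0.99,0,0,0.001,0],[0.02,0.14,1.3,-0.02,0,0.001,0],[0.02,0.18,1.55,-0.04,0,0.001,0],[0.02,0.2,1.7,-0.06,0,0.001,0],[0.02,0.22,1.79,-0.08,0,0.001,0],[0.02,0.22,1.79,-0.08,0,0.001,0],[0.02,0.22,1.79,-0.08,0,0.001,0]]

```text
t: 26.58
tool_pos: [0.5318, 0.1473, 0.0916]
orientation: [[-0.028, -1.0, 0.0], [-1.0, 0.028, -0.0], [0.0, -0.0, -1.0]]
contact_force: [0.7, -0.0, -2.2]
width: 0.0197
```

```bash
python3 - <<'E'
from h import *
s=log(); print(s["t"],s["tool_pos"],s["contact_force"],s["torque"],s["dq"].round(3))
p,Rt=place(0,0); print(togo(p,Rt)); g=np.load("grasp2.npz"); print(togo(g["p"],g["R"]))
I=wshot("w21"); save("w21c",cv2.resize(I[0:260,230:410],None,fx=3,fy=2.3,interpolation=2))
save("s21c",cv2.resize(arm.capture("scene")[180:300,300:460],None,fx=5,fy=5,interpolation=2))
E
```

```text
26.575 [0.53182392 0.14730493 0.09156369] [ 0.72103542 -0.02434423 -2.21561193] [0.20617174 0.22450028 0.01933242] [-0.    -0.005  0.005 -0.001  0.    -0.001]
[ 0.001  0.01   0.019 -0.    -0.     0.   ]
[-0.016 -0.042  0.02   0.     0.001  0.001]
```

View pics/w21c.png

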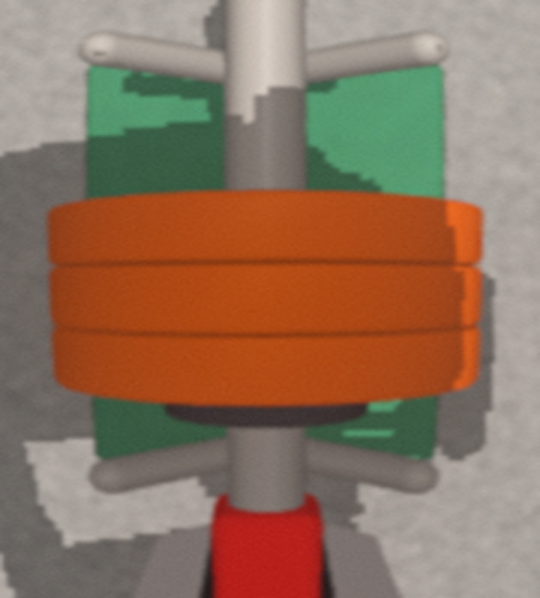

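View pics/s21c.png

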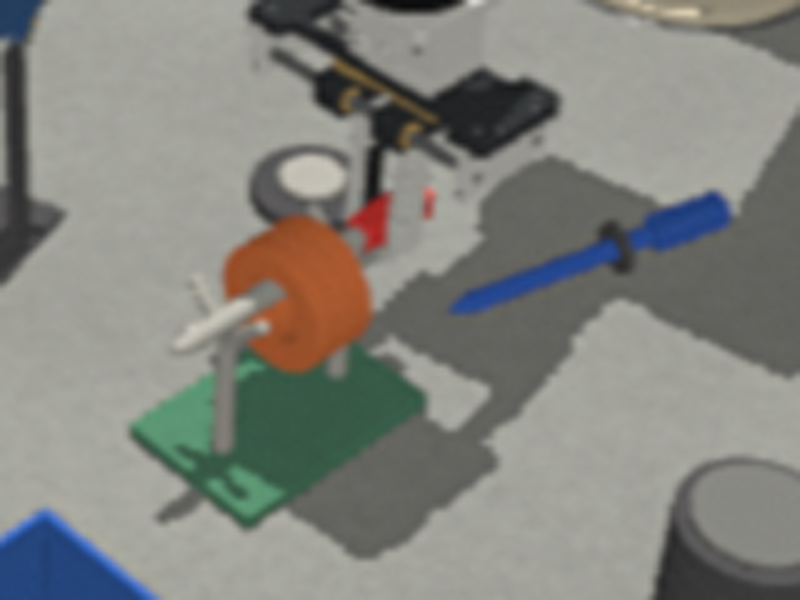

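The rod is seated: the load is partly taken up by the forks and the rings are between the collar and the far fork. I'll ease down 0.6 mm, release and withdraw straight up.

>>> move_arm:
  targets:
    - [[0,0,0.02,0,0,0,0],[0,0,0.02,0,0,0,0.25],[0,0,0.02,0,0,0,0.5],[0,0,0.02,0,0,0,1],[0,0,0.02,0,0,0,1],[0,0,0.02,0,0,0,1],[0,0,-0.6,0,0,0,1],[0,0,-2,0,0,0,1],[0,0,-4,0,0,0,1],[0,0,-5.5,0,0,0,1]]

```text
t: 27.92
tool_pos: [0.5318, 0.1473, 0.2587]
orientation: [[-0.028, -1.0, 0.001], [-1.0, 0.028, -0.0], [0.0, -0.001, -1.0]]
contact_force: [0.5, 0.7, -0.2]
width: 0.0935
```

>>> move_arm:
  targets:
    - [[0,0,0,0,0,0,1],[0,0,0,0,0,0,1],[0,0,0,0,0,0,1],[0,0,0,0,0,0,1]]

```text
t: 28.42
tool_pos: [0.5307, 0.1471, 0.2547]
orientation: [[-0.028, -1.0, -0.004], [-1.0, 0.028, -0.001], [0.001, 0.004, -1.0]]
contact_force: [-0.7, -0.6, -0.0]
width: 0.094
```

```bash
python3 - <<'E'
from h import *
s=log(); print(s["t"],s["tool_pos"],s["width"],s["contact_force"])
I=wshot("w22"); save("s22",arm.capture("scene")); I,C=wload("w22")
save("s22c",cv2.resize(cv2.imread("pics/s22.png")[180:300,300:460,::-1],None,fx=5,fy=5,interpolation=2))
m=mask(I,(0,150,60),(5,255,255))|mask(I,(174,150,60),(180,255,255)); m[:,:290]=0;m[:,360:]=0;m[:150]=0;m[240:]=0
for r in range(162,224,6):
    xs=np.where(m[r])[0]
    if len(xs): print(r,xs.min(),xs.max(),plane("wrist",[[xs.min()-.5,r],[xs.max()+.5,r]],0.12,C).mean(0)[:2].round(4))
print(plane("wrist",[[320,28]],.11,C))
E
```

```text
28.425 [0.53069022 0.14710063 0.25473707] 0.0940451164978154 [-0.66037481 -0.6314953  -0.01221674]
168 309 326 [0.5519 0.1476]
174 309 327 [0.5456 0.1473]
180 309 326 [0.5393 0.148 ]
186 309 326 [0.5328 0.1481]
192 309 326 [0.5264 0.1483]
198 309 326 [0.5198 0.1485]
204 309 327 [0.5132 0.1482]
210 309 327 [0.5065 0.1484]
216 310 325 [0.4997 0.1491]
[[0.69899528 0.14079185 0.11      ]]
```

View pics/w22.png

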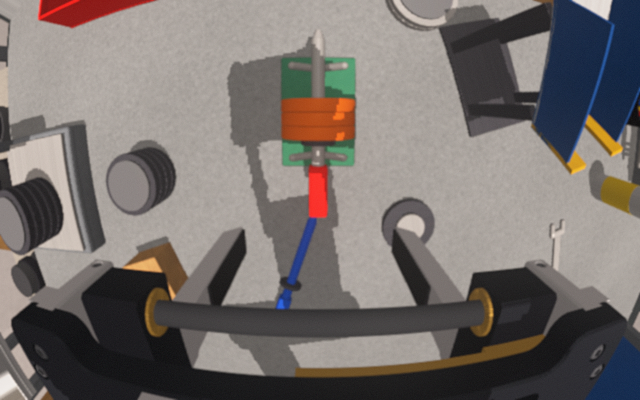

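View pics/s22c.png

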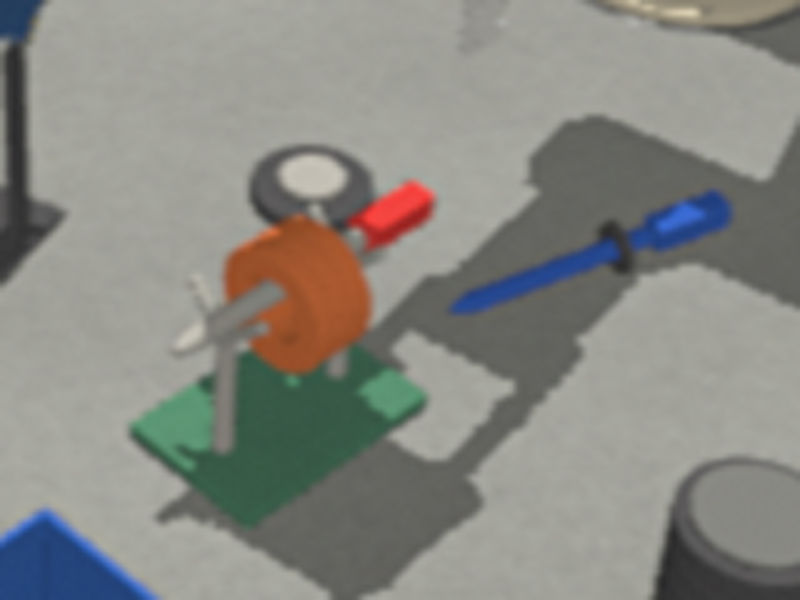

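The rod lies in both forks with the three rings between the collar and the far fork, and the hand is clear. Last check: compare the handle in the scene view with the very first picture, then hand in.

```bash
python3 - <<'E'
from h import *
for f in ("scene0","s22"):
    I=cv2.imread(f"pics/{f}.png")[:,:,::-1]; m=mask(I,(0,150,60),(6,255,255))|mask(I,(174,150,60),(180,255,255)); m[:200]=0;m[240:]=0;m[:,:360]=0;m[:,400:]=0
    ys,xs=np.where(m); print(f,xs.mean().round(2),ys.mean().round(2),len(xs),xs.max(),ys.min())
print(proj("scene",[[.5235,.148,.11],[.5285,.148,.11],[.5235,.148,.115]]).round(2))
print(arm.hand_in())
E
```

```text
scene0 378.23 222.25 112 385 217
s22 378.23 222.35 111 385 217
[[378.38 222.31]
 [377.25 223.05]
 [378.52 220.98]]
the job is handed in; nothing more can be done
None
```

The job is handed in at about 28.5 s of the 56 s allowed. The rod is back in both forks with all three rings hanging between the collar and the far fork. I can't see the verdict.

**What I did:** My first grasp ran joint 6 into its end stop when I tilted the rod. It read -2.704 against the -2.70 limit, and I can't tell whether that counts as passing its range. I set the rod back in the stand, turned the hand half a turn and gripped it again. I then ran the rod through the three rings, lifted them about 155 mm straight up and carried them back. I laid the rod level in the forks, let go and moved the hand straight up.

**Last checks:**
- **Rod position:** the handle's centre in the scene picture is within 0.1 px of where it was at the start, which is under 1 mm.
- **Rod direction:** the top and wrist cameras disagreed by up to 3 mm on the rod's sideways position. My readings of its heading ranged from -0.02 to -0.05 rad, which is inside the 0.08 rad tolerance.
- **Rings:** the wrist and scene pictures show all three rings on the shaft, but I did not measure their position along it.
- **Hand:** it ended about 160 mm above the grip height, open, with force readings under 1 N.
- **Other things on the bench:** none looked moved in the pictures, and I felt no contact with them; I did not measure their positions.

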